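# Funnel in the flask, wash bottle ready over it

### The arm

A 6-joint arm with a two-finger parallel gripper is mounted at the origin on the work surface. World frame = base frame: x ahead of the robot, y to its left, z up, the work surface at z = 0. Lengths are in mm, angles in degrees, forces in N, time in s.
With the tool pointing down it reaches from about 375 to 975 mm from the base axis. Payload 3.8 kg.
Tool frame: the origin (TCP) lies at the very end of the fingers, on their centre line; the grasp point (between the pads) lies 19 mm behind it (ctrl.hold_point_z is the distance from the TCP to the grasp point, in mm); z points along the fingers, y is the direction in which the jaws open and shut (so a half turn about z gives the same grasp; the last joint's range is limited). The gripper opens to 85 mm and grips with 20 to 120 N. Pads are 22 mm wide; open, the fingers measure 114 mm over their backs; the gripper's body (76 mm by 85 mm) begins 54 mm behind the grasp point. The pads swing forward as they close: fully open they stand 13 mm farther back than shut.
Start: joints at [-70.067, 15.12, 91.902, -0, 72.978, -2.114], TCP at [253.371, -625.636, 204.28] pointing down, gripper open.
Joint ranges: [-150.88, 150.88], [-54.13, 125.18], [17.81, 147.31], [-75.09, 255.09], [0, 152.58], [-146.25, 146.25]. Speed limits (degrees/s): [147.25, 147.25, 180, 180, 180, 180].

### API

Orientations are given as a 3x3 rotation matrix whose columns are the frame's x, y, z axes.
In Python, from cell import ctrl, vision gives the robot as it stands. The module is installed in compiled form; this text tells all that it offers.
- The arm moves only by the shell command python3 -m jog 'ROWS' [FORCE]. ROWS is JSON, a list of rows, each a list of 3 entries, a list of its own where there are three numbers: the shift along the tool's x, y, z in cm, then the turn about the tool's z in rad, then the opening, from -1 (shut) to 1 (fully open). In form: [[[tx, ty, tz], roll, gripper], ...]. A call has 1 to 20 rows; each row is the pose to reach, as a shift and turn from the pose commanded when the call began, along the tool's axes at that moment; what a row does not reach only later rows make up. A row lasts 1/10 s, in which the tool goes at most 50 mm and 8.59 degrees, less where a joint would pass 70% of its speed; a pose out of reach is approached as far as the arm can. A call with a gripper value outside its range is refused whole. The fingers move at their own pace and stop on an object; FORCE is the grip in N (left out, the last holds). Time passes only in rows, so rows that repeat a pose let the fingers close. It gives the time, the measured TCP pose, the force and the opening at its end, in the units of the state.
- ctrl.observe(): the state, without advancing time (a new reading comes with each control period).
- vision.get_image(name): name is "scene" or "top" or "wrist"; returns a dict with "pixels" (400x640x3 uint8, blue, green, red), "fx", "fy", "cx", "cy" (pixels), "R" (3x3) and "t" (3): a world point X has camera coordinates R X + t. Camera axes: x right, y down, z forward; pixel columns grow to the right and rows downward; lengths in mm; the calibration is good to about 2 mm. A picture is of the moment at which its call begins. There is no depth.
- ctrl.job_done(): hands the job in, once; it reports no verdict.
The state is a dict: "time": time; "qpos": joint angles; "joint_vel": joint speeds; "tau": joint torques, N m; "ee_pos": TCP position; "eef_rot": TCP orientation; "force": force on the tool from outside, world axes, zero at the start; "moment": the same for the moment, N m; "opening": finger opening in mm.
Only numpy, scipy, OpenCV 4.12 (cv2) and the standard library are available. Lean on these libraries where they do the work, as an engineer would, in place of code of your own. Each camera call takes 0.05 s, during which the arm holds its last target.

### The job

Set the blue funnel, which stands in the small beaker, down into the neck of the conical flask so that it sits upright there, and let go of it. Then pick up the white wash bottle, carry it upright over the tops of the tubes in the rack to the flask's side, and finish while still holding it off the table, upright and still, with the tip of its spout hovering about a finger's breadth above the middle of the funnel's mouth, ready to rinse. The bottle must not touch the funnel, the flask or the rack at any time, and the flask, tube rack, tip box and beaker stay standing where they are.

Things in the scene. Friction and masses are not known exactly. Their poses are not given: they have to be found in the camera images.
- funnel_collar (a point): Middle of the upright collar of the loose blue plastic powder funnel, on its axis: grasp here from above, across the outside of the collar (58 mm wide, upright wall 8 mm above and 8 mm below this point). z points along the axis out of the mouth. At the start the funnel stands upright in the beaker, cone on its rim, stem inside
- funnel_mouth (a point): Centre of the funnel's open mouth, in the plane of its rim (54 mm wide inside, 58 mm outside), 8 mm above funnel_collar along the axis; z points out of the mouth
- funnel_stem (a point): Centre of the lower end of the funnel's stem, 66 mm below funnel_collar along the axis
- funnel: The same funnel, 30 g, 74 mm tall; origin at the lower end of the stem. From the bottom: straight stem 28 mm long and 18 mm across, cone 30 mm tall widening from 19 to 58 mm, upright collar 16 mm tall
- flask_mouth (a point): Centre of the open mouth of the clear-glass conical flask (neck 30 mm outside, 23 mm inside, open 38 mm deep); z points up. The seated funnel rests by its cone on the edge of this mouth, its stem about 31 mm down in the neck, its rim about 43 mm above this point
- flask: The same flask, loose, 130 g, 75 mm wide at the foot, 110 mm tall; origin at the centre of its underside. The flask and the wash bottle stand on opposite sides of the tube rack, either way round
- bottle_cap (a point): Middle of the red screw cap of the white plastic wash bottle, on its axis, 128 mm above its foot: grasp here from above, across the cap (35 mm wide, 12 mm above and below this point), fingers closing along the bottle's y axis so that they clear the spout. Axes: x towards the spout, z up
- nozzle_tip (a point): Tip of the wash bottle's spout: 99.5 mm from the bottle's axis along its +x, 134 mm above the foot (6 mm above bottle_cap), opening downwards
- bottle_foot (a point): Centre of the wash bottle's underside, 128 mm below bottle_cap; x towards the spout. The body is 60 mm wide
- wash_bottle: The same bottle, about 220 g; origin at the centre of its underside, x towards the spout. Body 60 mm wide up to 90 mm, then a sloping shoulder to the neck at 109 mm. The white spout, 8 mm thick, leaves the shoulder on +x, rises outwards beside the cap to 161 mm above the foot at 78 mm from the axis and bends down to its tip
- tube_rack: Orange tube rack with eleven capped tubes fixed in it, 205 (x) by 88 (y) mm, top plate 65 mm high, tube caps up to 123 mm high; origin at the centre of its underside, x along its length. Stands in the middle, between the flask and the wash bottle. Bystander
- beaker: Loose small clear plastic beaker in which the funnel stands, 48 mm wide, 66 mm tall, 60 g; origin at the centre of its underside. Bystander: stays behind, on either side of the rack
- tip_box: Blue and yellow pipette-tip box, 122 (x) by 86 (y) by 65 mm; origin at the centre of its underside. Bystander, on the other side of the rack from the beaker
Mind the look-alikes: they are no part of the job. Of the things that look like the wash_bottle, take the one that is nearest to the robot's base at the start.

How it is judged (in metres and radians):
On the way, in this order (a step that is already met when the one before it is completed fails the run):
1. the funnel sits upright in the neck of the flask, let go (horizontal distance between funnel_stem and flask_mouth below 0.007 m and z of funnel_mouth in the frame of flask_mouth between 0.036 and 0.049 m and angle between funnel_mouth's own z axis and vertical below 0.17 rad and contact force between the fingers and funnel below 0.1 N), for 0.3 s.
2. the wash bottle is lifted off the table (height (world z) of bottle_foot above 0.02 m), for 0.1 s.
3. the wash bottle crosses the line of the rack with its foot higher than the tubes (y of bottle_foot in the frame of tube_rack between -0.044 and 0.044 m and height (world z) of bottle_foot above 0.12 m), for 0.05 s.
At the end, for the whole second after the job is handed in: Bottle gripped, off the table, upright within 0.2 rad, still, touching nothing else; spout tip 5-32 mm above the funnel rim, within 12 mm of its centre. Funnel seated in the flask neck within 0.17 rad of upright. Flask within 30 mm, beaker 40 mm, rack and tip box 15 mm of their starts, all standing (horizontal distance between nozzle_tip and funnel_mouth below 0.012 m and z of nozzle_tip in the frame of funnel_mouth between 0.005 and 0.032 m and angle between bottle_cap's own z axis and vertical below 0.2 rad and linear speed of wash_bottle below 0.02 m/s and height (world z) of bottle_foot above 0.01 m and contact force between the fingers and wash_bottle above 1 N and contact force between wash_bottle and tip_box below 0.1 N and contact force between wash_bottle and beaker below 0.1 N and contact force between wash_bottle and tube_rack below 0.1 N and contact force between wash_bottle and flask below 0.1 N and contact force between wash_bottle and funnel below 0.1 N and horizontal distance between funnel_stem and flask_mouth below 0.007 m and z of funnel_mouth in the frame of flask_mouth between 0.036 and 0.049 m and angle between funnel_mouth's own z axis and vertical below 0.17 rad and angle between flask's own z axis and vertical below 0.05 rad and height (world z) of flask below 0.006 m and distance of flask from where it was at the start of the episode below 0.03 m and angle between beaker's own z axis and vertical below 0.1 rad and distance of beaker from where it was at the start of the episode below 0.04 m and distance of each of tube_rack, tip_box from where it was at the start of the episode below 0.015 m); the arm keeps its last pose, push and grip.
It fails at once if the wash bottle touches the funnel, the flask or the tube rack (contact force between wash_bottle and funnel above 0.3 N or contact force between wash_bottle and flask above 0.3 N or contact force between wash_bottle and tube_rack above 0.3 N).
It fails at once if the wash bottle is tipped (angle between bottle_cap's own z axis and vertical above 0.5 rad).
It fails at once if the flask or the beaker is knocked over (angle between flask's own z axis and vertical above 0.35 rad or angle between beaker's own z axis and vertical above 0.5 rad).
It fails at once if the tube rack or the tip box is pushed away (distance of any of tube_rack, tip_box from where it was at the start of the episode above 0.015 m).
It also fails if it takes over 72 s, if anything falls off the work surface, if the arm or the gripper's body presses on something with over 40 N, if the wrist force passes 120 N, or if a joint passes its speed limit or range.

## Working session

There is one attempt and no reset: what is moved stays moved. The work goes in short steps, Python scripts to look and compute and a shell command to move; the robot and the scene stay as the last step left them, time stands still between calls to the robot, and variables do not carry over. Pictures are saved under pics/ and viewed, and the job is handed in when it is done.

```bash
mkdir -p pics
python3 - <<'E'
from cell import ctrl, vision
import cv2,numpy as np
s=ctrl.observe(); print(s['time'],s['ee_pos'],np.round(s['eef_rot'],3).tolist(),s['opening'],ctrl.hold_point_z)
for n in("scene","top","wrist"):
    im=vision.get_image(n); cv2.imwrite(f'pics/{n}0.png',im['pixels']); np.savez(f'pics/{n}0.npz',**im)
    R=np.array(im['R']);t=np.array(im['t']); print(n,im['fx'],im['cx'],im['cy'],np.round(-R.T@t,1),np.round(R,2).tolist())
E
```

```text
0.0 [ 253.11926085 -624.88628452  202.95367787] [[0.927, 0.375, -0.001], [0.375, -0.927, 0.002], [0.0, -0.002, -1.0]] 85.37547124254463 18.700000000000003
scene 417.3430024625827 313.7374469198486 200.60529378186004 [1311.6  851.3  913.2] [[-0.74, 0.68, 0.01], [0.4, 0.45, -0.8], [-0.55, -0.58, -0.6]]
top 476.98757144483267 312.4446429569302 193.54255333298929 [ 416.9   79.  1562.3] [[-0.01, -1.0, -0.0], [-0.99, 0.01, -0.11], [0.11, 0.0, -0.99]]
wrist 317.1762907407856 319.6682215411876 199.80875842182814 [ 319.7 -599.   374.1] [[0.38, -0.93, -0.0], [-0.89, -0.36, 0.28], [-0.26, -0.1, -0.96]]
```

View pics/scene0.png

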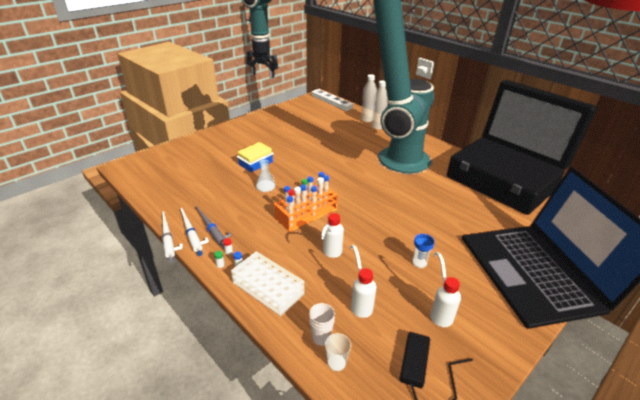

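View pics/top0.png

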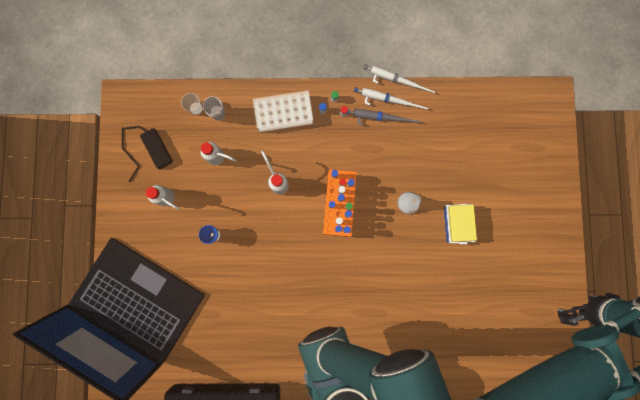

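View pics/wrist0.png

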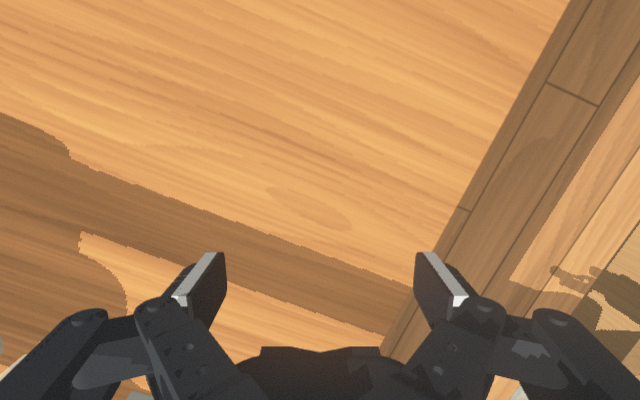

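```bash
cat > h.py <<'E'
import numpy as np,cv2
from cell import ctrl,vision
def cast(im,u,v,z):
    R=np.array(im['R']);t=np.array(im['t']);c=-R.T@t
    d=R.T@np.array([(u-im['cx'])/im['fx'],(v-im['cy'])/im['fy'],1.]); return c+d*(z-c[2])/d[2]
def proj(im,X):
    p=np.array(im['R'])@np.array(X,float)+np.array(im['t']); return im['cx']+im['fx']*p[0]/p[2],im['cy']+im['fy']*p[1]/p[2]
def tri(im1,p1,im2,p2):
    o=[];D=[]
    for im,p in((im1,p1),(im2,p2)):
        R=np.array(im['R']);o.append(-R.T@np.array(im['t']));d=R.T@np.array([(p[0]-im['cx'])/im['fx'],(p[1]-im['cy'])/im['fy'],1.]);D.append(d/np.linalg.norm(d))
    A=sum(np.eye(3)-np.outer(d,d) for d in D);b=sum((np.eye(3)-np.outer(d,d))@c for d,c in zip(D,o));X=np.linalg.solve(A,b)
    return X,[np.linalg.norm((np.eye(3)-np.outer(d,d))@(X-c)) for d,c in zip(D,o)]
E
python3 - <<'E'
from h import *
T=dict(np.load('pics/top0.npz'));S=dict(np.load('pics/scene0.npz'))
def blobs(p,lo,hi,amin=30):
    h=cv2.cvtColor(p,cv2.COLOR_BGR2HSV);m=cv2.inRange(h,lo,hi)
    n,l,s,c=cv2.connectedComponentsWithStats(m);return [(s[i][:5].tolist(),np.round(c[i],1).tolist()) for i in range(1,n) if s[i][4]>amin]
for nm,I in(('top',T),('scene',S)):
    print(nm,'red',blobs(I['pixels'],(0,180,90),(5,255,255)),'\nblue',blobs(I['pixels'],(105,150,60),(125,255,255)),'\nyel',blobs(I['pixels'],(25,150,100),(35,255,255)),'\nor',blobs(I['pixels'],(6,200,180),(14,255,255)))
for u,v in((277,180),(209,149),(155,194)):
    X=cast(T,u,v,140);print(X,np.hypot(X[0],X[1]))
p=T['pixels'];a=p[130:260,190:330];b=p[130:260,320:490]
cv2.imwrite('pics/a.png',cv2.resize(a,None,fx=4.5,fy=4.5,interpolation=cv2.INTER_CUBIC));cv2.imwrite('pics/b.png',cv2.resize(b,None,fx=4.5,fy=4.5,interpolation=cv2.INTER_CUBIC))
p=S['pixels'];cv2.imwrite('pics/c.png',cv2.resize(p[130:290,230:450],None,fx=3.6,fy=3.6,interpolation=cv2.INTER_CUBIC))
E
```

```text
top red [([341, 106, 7, 7, 38], [343.8, 109.0]), ([201, 142, 11, 12, 98], [206.2, 147.9]), ([272, 175, 10, 11, 86], [276.4, 179.8]), ([340, 178, 6, 7, 31], [342.4, 181.3]), ([146, 187, 12, 11, 105], [151.5, 192.4])] 
blue [] 
yel [] 
or [([324, 170, 32, 66, 981], [337.1, 203.3])]
scene red [([609, 0, 31, 11, 290], [625.6, 4.6]), ([328, 213, 12, 12, 115], [333.8, 218.7]), ([224, 238, 7, 7, 39], [227.0, 241.4]), ([359, 269, 14, 14, 166], [365.4, 275.5]), ([444, 277, 16, 16, 180], [451.5, 284.6])] 
blue [([239, 160, 21, 11, 105], [250.2, 165.6]), ([536, 173, 104, 128, 4026], [597.8, 240.3]), ([415, 235, 18, 16, 236], [423.7, 242.2]), ([234, 252, 7, 7, 41], [237.1, 255.3])] 
yel [] 
or [([327, 193, 10, 15, 91], [332.1, 199.4]), ([274, 200, 15, 18, 74], [280.9, 206.9]), ([296, 220, 11, 8, 56], [300.2, 222.7])]
[613.23572596 191.36083122 140.        ] 642.399426616859
[709.56060869 397.88005251 140.        ] 813.5015633619091
[573.34822326 557.91192891 140.        ] 799.9961909485423
```

View pics/a.png

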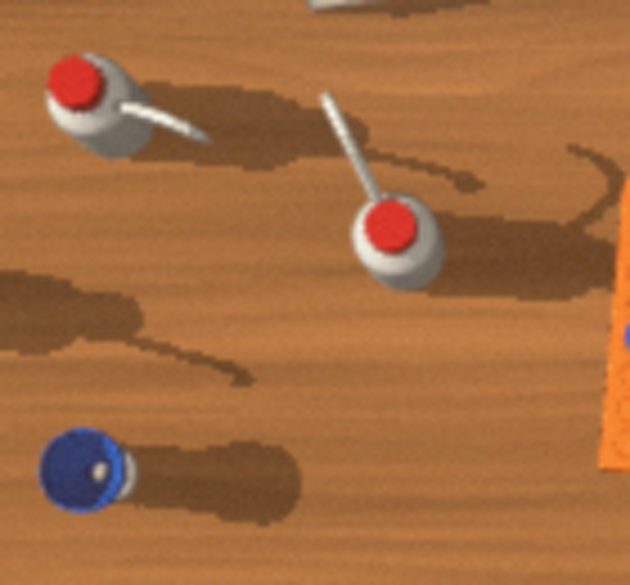

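View pics/b.png

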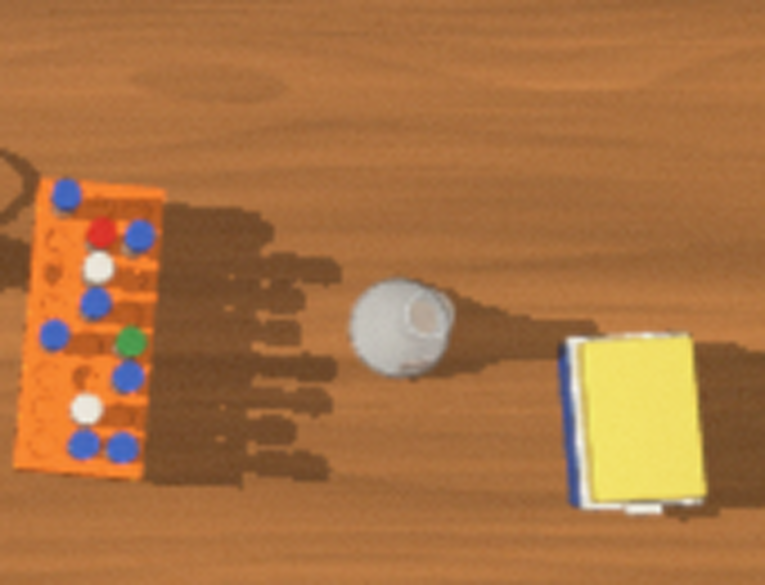

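View pics/c.png

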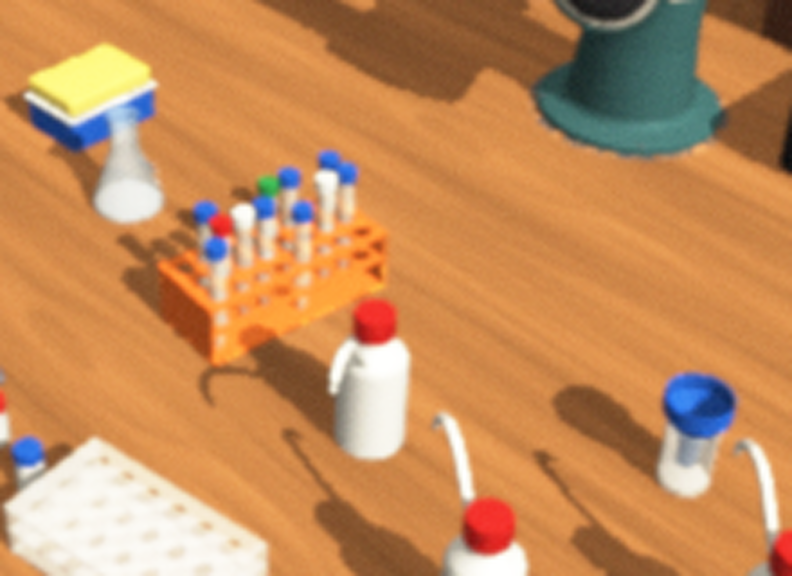

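Run:
```python
from h import *
T=dict(np.load('pics/top0.npz'));S=dict(np.load('pics/scene0.npz'))
np.set_printoptions(precision=1,suppress=True)
cap=cast(T,276.4,179.8,140);print('cap',cap)
# scene cap blob centroid = visible body; tri
print('cap tri',tri(T,(276.4,179.8),S,(333.8,218.7)))
tip=cast(T,190+325/4.5,130+95/4.5,150);print('spout end',tip,'dir',np.degrees(np.arctan2(*(tip-cap)[1::-1])),np.hypot(*(tip-cap)[:2]))
print('funnel',cast(T,208.2,234.4,93),'tri',tri(T,(208.2,234.4),S,(230+699/3.6,130+393/3.6)))
print('flask',cast(T,414.9,200,110),'foot',cast(T,320+398/4.5,130+330/4.5,5))
for u,v in((40,178),(165,190),(142,480),(13,466)): print('rack',cast(T,320+u/4.5,130+v/4.5,65))
for u,v in((575,338),(690,335),(706,498),(590,504)): print('box',cast(T,320+u/4.5,130+v/4.5,65))
```

```text
cap [613.9 193.2 140. ]
cap tri (array([615.1, 194.4, 128.8]), [np.float64(0.39341687487508314), np.float64(0.39341687487516636)])
spout end [699.9 235.2 150. ] dir 26.044241728388094 95.74605638712703
funnel [452.5 406.3  93. ] tri (array([452.1, 407.1,  91.8]), [np.float64(0.7005943487950125), np.float64(0.7005943487951151)])
flask [ 552.8 -227.8  110. ] foot [ 551.8 -228.6    5. ]
rack [655.9  32.6  65. ]
rack [646.7 -55.4  65. ]
rack [443.2 -36.1  65. ]
rack [453.5  53.4  65. ]
box [ 540.2 -340.1   65. ]
box [ 541.7 -420.5   65. ]
box [ 428.3 -426.7   65. ]
box [ 424.7 -346.3   65. ]
```

```bash
python3 -m jog '[[[4,-2.4,-0.6],0,1],[[8,-4.8,-1.2],0,1],[[12,-7.2,-1.8],0,1],[[16,-9.6,-2.4],0,1],[[20,-12,-3],0,1],[[24,-14.4,-3.6],0,1],[[28,-16.8,-4.2],0,1],[[32,-19.2,-4.8],0,1],[[36,-21.6,-5.4],0,1],[[40,-24,-6],0,1],[[42.7,-25.6,-6],0,1],[[42.7,-25.6,-6],0,1],[[42.7,-25.6,-6],0,1],[[42.7,-25.6,-6],0,1]]'
cat > look.py <<'E'
import sys
from h import *
n,name=sys.argv[1:3]
im=vision.get_image(n);cv2.imwrite(f'pics/{name}.png',im['pixels']);np.savez(f'pics/{name}.npz',**im)
s=ctrl.observe();print(round(s['time'],2),np.round(s['ee_pos'],1),np.round(s['eef_rot'],3).tolist(),np.round(s['opening'],1),np.round(s['force'],1),np.round(s['qpos'],0))
E
python3 look.py wrist w1
```

```text
time: 1.55
ee_pos: [552.3, -228.8, 263.8]
eef_rot: [[0.927, 0.375, -0.001], [0.375, -0.927, -0.0], [-0.001, -0.0, -1.0]]
force: [0.5, 0.3, 0.5]
opening: 85.4
1.6 [ 552.2 -229.   263.9] [[0.927, 0.374, -0.001], [0.374, -0.927, -0.0], [-0.001, -0.0, -1.0]] 85.5 [-0.1 -1.6 -0.9] [-25.   5.  97.  -0.  78.  43.]
```

View pics/w1.png

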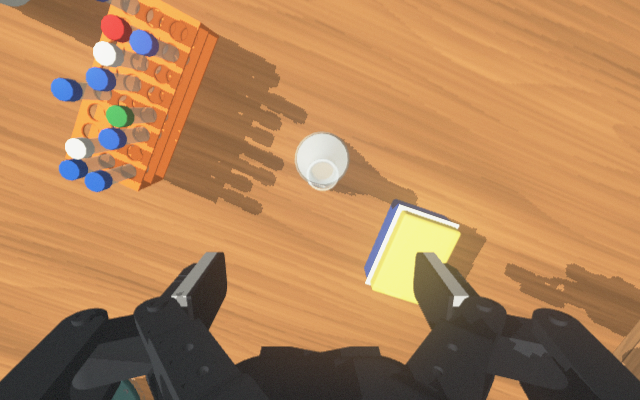

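Run:
```python
from h import *
W=dict(np.load('pics/w1.npz'))
for p,z in(((322,174),110),((321.5,160),20)): print(cast(W,*p,z))
print(proj(W,[552.8,-227.8,110]))
cv2.imwrite('pics/w1z.png',cv2.resize(W['pixels'][125:200,285:360],None,fx=8,fy=8,interpolation=cv2.INTER_CUBIC))
```

```text
[ 558.14639367 -229.41854774  110.        ]
[ 558.3914109  -229.23422601   20.        ]
(np.float64(318.63995417056174), np.float64(178.08817972570208))
```

View pics/w1z.png

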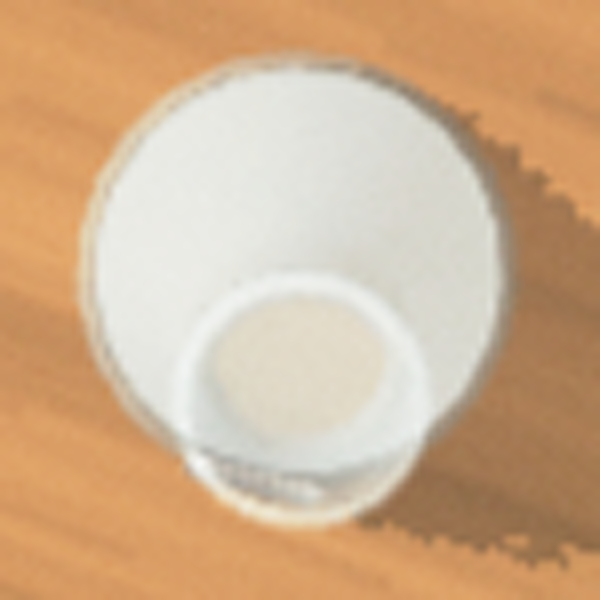

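Run:
```python
from h import *
T=dict(np.load('pics/top0.npz'));S=dict(np.load('pics/scene0.npz'));W=dict(np.load('pics/w1.npz'))
np.set_printoptions(precision=1,suppress=True)
print(tri(T,(414.6,199.7),S,(263.9,161.2)),tri(W,(322.5,174.2),S,(263.9,161.2)),tri(W,(322.5,174.2),T,(414.6,199.7)))
s=ctrl.observe();p=np.array(s['ee_pos']);R=np.array(s['eef_rot'])
for y in(42.7,-42.7): print('pad', [np.round(proj(W,p+R@np.array([x,y,-13])),1) for x in(-11,0,11)])
print(proj(W,p))
cv2.imwrite('pics/s0z.png',cv2.resize(S['pixels'][140:200,230:300],None,fx=8,fy=8,interpolation=cv2.INTER_CUBIC))
cv2.imwrite('pics/w1f.png',cv2.resize(W['pixels'][235:320,150:490],None,fx=2.3,fy=2.3,interpolation=cv2.INTER_CUBIC))
```

```text
(array([ 554. , -227.3,  109.1]), [np.float64(0.3026782645638137), np.float64(0.3026782645634751)]) (array([ 555.9, -229. ,  108.7]), [np.float64(2.2390654557476064), np.float64(2.239065455747631)]) (array([ 555.1, -231. ,   92.9]), [np.float64(0.4832278947616178), np.float64(0.4832278947614973)])
pad [array([396.7, 264.2]), array([398.1, 245.8]), array([399.5, 226.8])]
pad [array([241.7, 264.1]), array([240.3, 245.7]), array([238.9, 226.6])]
(np.float64(319.2482949386633), np.float64(236.40043018937888))
```

View pics/s0z.png

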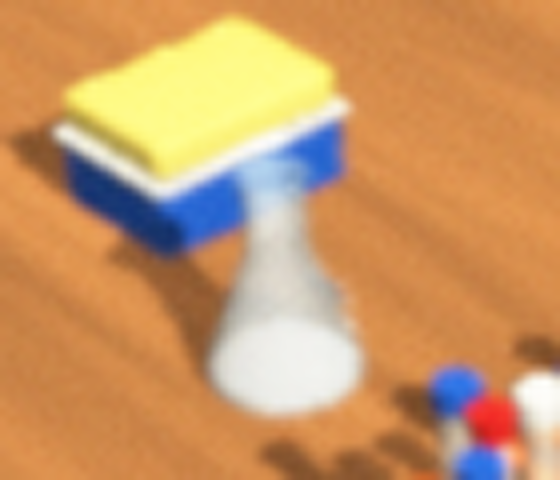

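View pics/w1f.png

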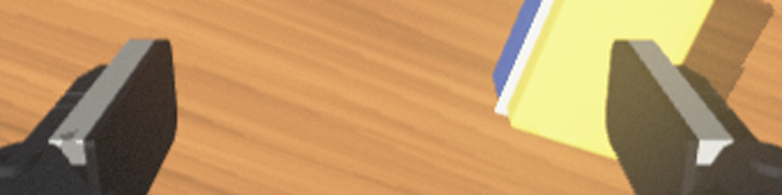

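```bash
python3 -m jog '[[[1,-4.5,0],0,1],[[2,-9,0],0,1],[[3,-13.5,0],0,1],[[4,-18,0],0,1],[[5,-22.5,0],0,1],[[6.2,-27,0],0,1],[[7.3,-31.5,0],0,1],[[8.3,-36,0],0,1],[[9.4,-40.5,1],0,1],[[10.4,-45,2],0,1],[[11.5,-49.5,3],0,1],[[12.5,-54,4],0,1],[[13.5,-58.5,5],0,1],[[14.6,-62.7,6],0,1],[[14.6,-62.7,6.4],0,1],[[14.6,-62.7,6.4],0,1],[[14.6,-62.7,6.4],0,1]]'
python3 look.py wrist w2
```

```text
time: 3.3
ee_pos: [453.6, 406.3, 200.2]
eef_rot: [[0.927, 0.374, -0.0], [0.374, -0.927, -0.001], [-0.0, 0.001, -1.0]]
force: [0.7, 0.0, -0.3]
opening: 85.1
3.35 [453.9 406.3 200.7] [[0.928, 0.373, 0.0], [0.373, -0.928, -0.0], [0.0, 0.0, -1.0]] 85.5 [-0.2 -0.1 -0. ] [ 40.   8. 101.  -0.  71. 108.]
```

View pics/w2.png

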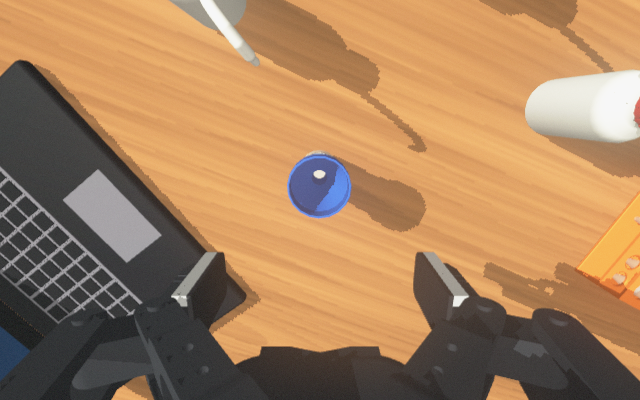

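Run:
```python
from h import *
np.set_printoptions(precision=1,suppress=True)
W=dict(np.load('pics/w2.npz'))
m=cv2.inRange(cv2.cvtColor(W['pixels'],cv2.COLOR_BGR2HSV),(105,120,40),(130,255,255)); m[:, :270]=0;m[:,370:]=0;m[240:]=0
c=max(cv2.findContours(m,0,1)[0],key=cv2.contourArea);e=cv2.minEnclosingCircle(c);print(e,cv2.fitEllipse(c))
p=e[0];X=cast(W,*p,93);print(X)
print('diam',e[1]*2/W['fx']*( (np.array(W['R'])@X+W['t'])[2]))
T=dict(np.load('pics/top0.npz'));print(tri(W,p,T,(208.2,234.4)))
```

```text
((319.0, 186.1923065185547), 31.562589645385742) ((318.82958984375, 186.23838806152344), (60.935935974121094, 62.17988586425781), 105.25741577148438)
[457.  407.7  93. ]
diam 56.96111312027341
(array([453.7, 407.6,  83.3]), [np.float64(1.2947019421204553), np.float64(1.2947019421205592)])
```

```bash
python3 -m jog '[[[0.1,0,3],0,1],[[0.1,0,6],0,1],[[0.1,0,9],0,1],[[0.1,0,11],0,1],[[0.1,0,12.5],0,1],[[0.1,0,13.6],0,1],[[0.1,0,13.6],0,1],[[0.1,0,13.6],0,1]]'
python3 look.py wrist w3
```

```text
time: 4.15
ee_pos: [454.7, 408.4, 65.2]
eef_rot: [[0.927, 0.375, 0.001], [0.375, -0.927, 0.001], [0.001, -0.0, -1.0]]
force: [0.5, 0.8, 0.2]
opening: 85.3
4.2 [454.9 408.8  65.6] [[0.927, 0.375, 0.002], [0.375, -0.927, 0.001], [0.002, -0.001, -1.0]] 85.5 [ 0.1 -1.3  1. ] [ 40.  15. 107.  -0.  57. 108.]
```

View pics/w3.png

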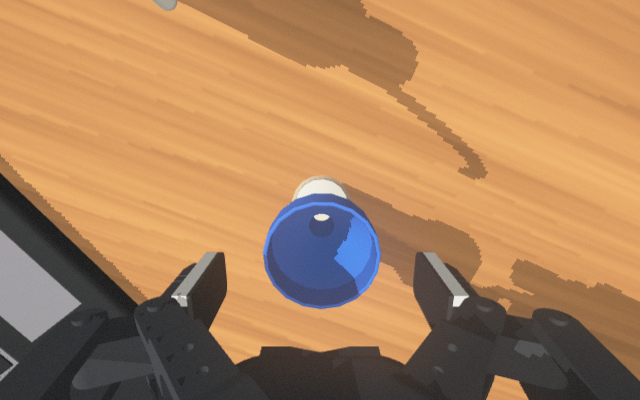

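Run:
```python
from h import *
np.set_printoptions(precision=1,suppress=True)
W=dict(np.load('pics/w3.npz'))
m=cv2.inRange(cv2.cvtColor(W['pixels'],cv2.COLOR_BGR2HSV),(105,120,40),(130,255,255)); m[:, :240]=0;m[:,400:]=0
c=max(cv2.findContours(m,0,1)[0],key=cv2.contourArea);e=cv2.minEnclosingCircle(c);print(e,cv2.boundingRect(c))
for p in((321.5,253),):
  for z in(88,93,98):
    X=cast(W,*p,z);print(X,'diam',58/((np.array(W['R'])@X+W['t'])[2])*W['fx'])
s=ctrl.observe();p=np.array(s['ee_pos']);R=np.array(s['eef_rot'])
for z in(-13,-20,-30,-40): print(z,[np.round(proj(W,p+R@np.array([x,42.7,z])),0) for x in(-11,0,11)])
```

```text
((321.5701904296875, 252.07894897460938), 58.5703125) (263, 194, 118, 114)
[455.4 407.2  88. ] diam 113.37534899222878
[457.6 408.1  93. ] diam 117.3292332157189
[459.8 409.   98. ] diam 121.56886028657088
-13 [array([396., 264.]), array([397., 245.]), array([399., 226.])]
-20 [array([399., 270.]), array([401., 251.]), array([402., 231.])]
-30 [array([404., 280.]), array([406., 260.]), array([407., 239.])]
-40 [array([409., 291.]), array([411., 270.]), array([413., 248.])]
```

```bash
python3 -m jog '[[[0.15,0,0],0,1],[[0.15,0,0],0,0.6],[[0.15,0,0],0,0.2],[[0.15,0,0],0,-0.2],[[0.15,0,0],0,-0.2],[[0.15,0,0],0,-0.2],[[0.15,0,0],0,-0.2]]' 25
python3 look.py wrist w4
```

```text
time: 4.9
ee_pos: [456.3, 411.4, 66.8]
eef_rot: [[0.927, 0.375, 0.002], [0.375, -0.927, 0.005], [0.004, -0.003, -1.0]]
force: [-2.7, 3.0, 7.9]
opening: 34.1
4.95 [456.3 411.4  66.8] [[0.927, 0.375, 0.002], [0.375, -0.927, 0.005], [0.004, -0.003, -1.0]] 34.2 [-2.1  2.7  6.5] [ 40.  15. 107.   0.  57. 108.]
```

View pics/w4.png

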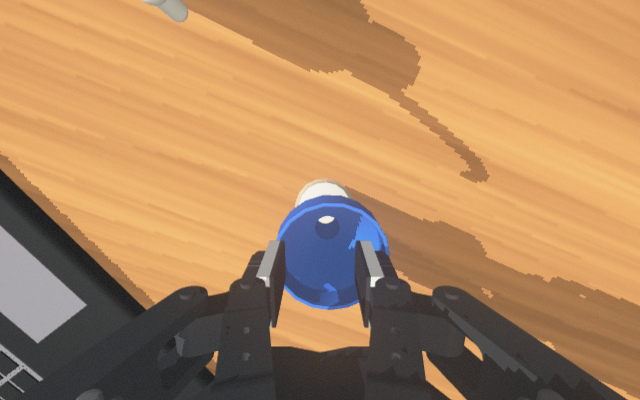

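```bash
python3 look.py scene s4
python3 - <<'E'
import cv2
p=cv2.imread('pics/s4.png');cv2.imwrite('pics/s4z.png',cv2.resize(p[180:290,360:490],None,fx=5,fy=5,interpolation=cv2.INTER_CUBIC))
p=cv2.imread('pics/w4.png');cv2.imwrite('pics/w4z.png',cv2.resize(p[170:340,230:410],None,fx=3.5,fy=3.5,interpolation=cv2.INTER_CUBIC))
E
```

```text
5.0 [456.3 411.4  66.8] [[0.927, 0.375, 0.002], [0.375, -0.927, 0.005], [0.004, -0.004, -1.0]] 34.2 [-1.8  3.8  7.8] [ 40.  15. 107.   0.  57. 108.]
```

View pics/s4z.png

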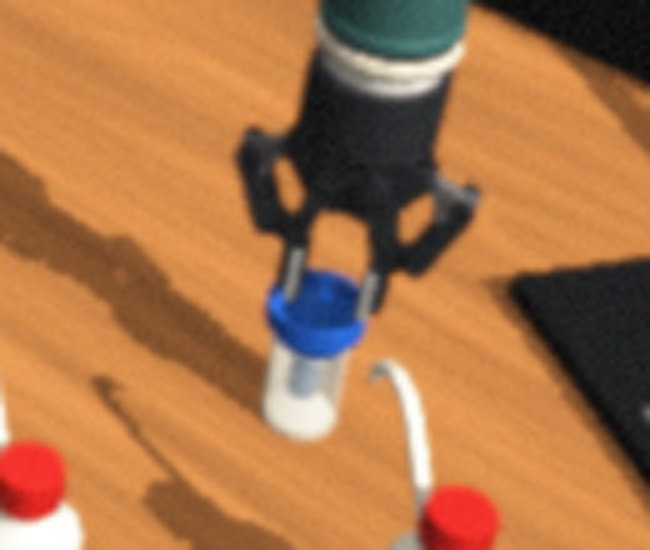

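View pics/w4z.png

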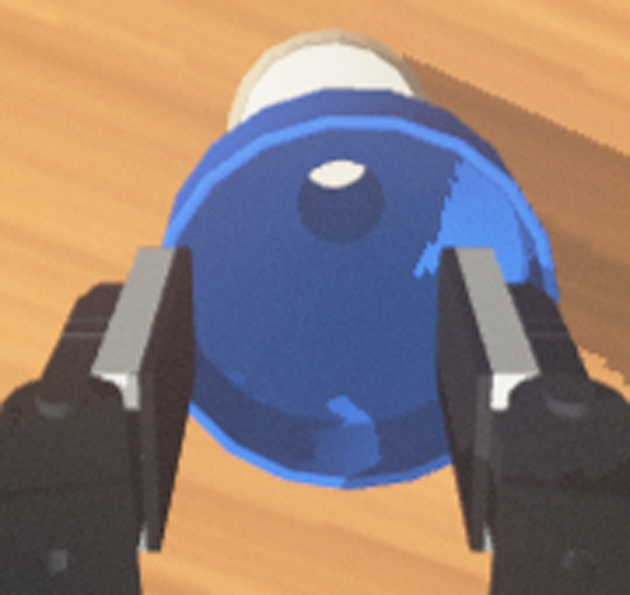

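```bash
python3 - <<'E'
from h import *
np.set_printoptions(precision=1,suppress=True)
W=dict(np.load('pics/w4.npz'));S=dict(np.load('pics/s4.npz'))
print(tri(W,(363.5,241),S,(418,240)),tri(W,(277,241),S,(433,243.6)))
E
python3 -m jog '[[[0,0,-0.3],0,0.2],[[0,0,-0.6],0,1],[[0,0,-1],0,1],[[0,0,-1],0,1],[[0,0,-1],0,1],[[0,0,-1],0,1],[[0,0,-1],0,1]]'
python3 look.py wrist w5
python3 look.py scene s5
python3 - <<'E'
import cv2
p=cv2.imread('pics/s5.png');cv2.imwrite('pics/s5z.png',cv2.resize(p[180:290,360:490],None,fx=5,fy=5,interpolation=cv2.INTER_CUBIC))
E
```

```text
(array([472.4, 397.2,  95.6]), [np.float64(2.5775469011770764), np.float64(2.5775469011773344)]) (array([454.9, 435.9,  95.4]), [np.float64(3.178010857205704), np.float64(3.1780108572056434)])
time: 5.7
ee_pos: [455.2, 408.6, 74.0]
eef_rot: [[0.927, 0.375, -0.0], [0.375, -0.927, -0.0], [-0.001, 0.0, -1.0]]
force: [-1.1, -0.5, 0.6]
opening: 85.4
5.75 [455.2 408.6  74. ] [[0.927, 0.375, -0.0], [0.375, -0.927, -0.0], [-0.0, 0.0, -1.0]] 85.0 [-0.1  1.1 -0.8] [ 40.  15. 107.   0.  58. 108.]
5.8 [455.2 408.7  74.1] [[0.927, 0.375, -0.0], [0.375, -0.927, -0.0], [-0.0, 0.0, -1.0]] 85.6 [ 0.7  0.2 -0.3] [ 40.  15. 107.  -0.  58. 108.]
```

View pics/w5.png

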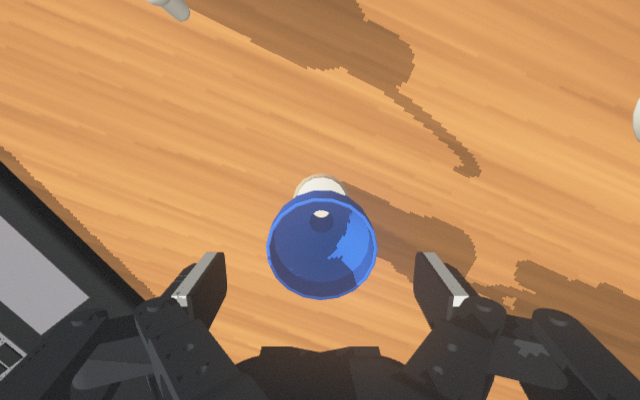

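View pics/s5z.png

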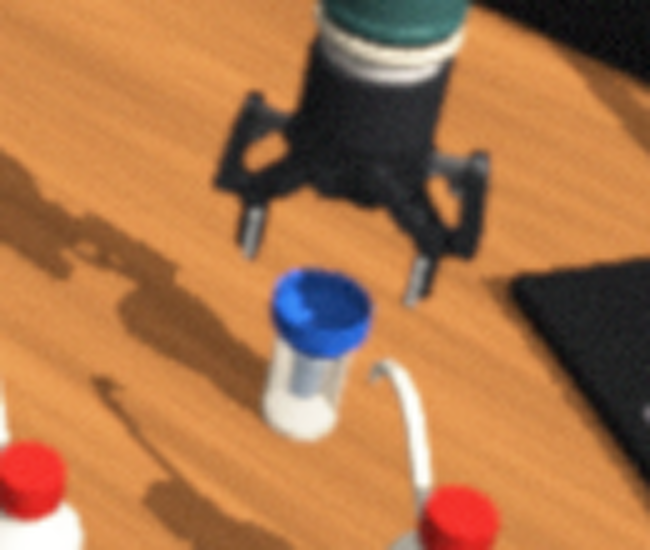

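Run:
```python
from h import *
np.set_printoptions(precision=1,suppress=True)
W=dict(np.load('pics/w4.npz'))
m=(cast(W,363.5,241,95)+cast(W,277,241,95))/2
print(m, m-np.array([.927,.375,0])*11)
W=dict(np.load('pics/w5.npz'));p=W['pixels']
mm=cv2.inRange(cv2.cvtColor(p,cv2.COLOR_BGR2HSV),(105,120,40),(130,255,255)); mm[:, :240]=0;mm[:,400:]=0
c=max(cv2.findContours(mm,0,1)[0],key=cv2.contourArea);print(cv2.boundingRect(c),cast(W,321.5,246,93))
```

```text
[465. 414.  95.] [454.8 409.9  95. ]
(267, 191, 110, 109) [457.9 408.2  93. ]
```

```bash
python3 -m jog '[[[0.15,0,1.5],0,1],[[0.15,0,2.5],0,1],[[0.15,0,3.2],0,1],[[0.15,0,3.2],0,1],[[0.15,0,3.2],0,1]]'
python3 look.py wrist w6
python3 look.py scene s6
python3 - <<'E'
import cv2
p=cv2.imread('pics/s6.png');cv2.imwrite('pics/s6z.png',cv2.resize(p[180:290,360:490],None,fx=5,fy=5,interpolation=cv2.INTER_CUBIC))
E
```

```text
time: 6.3
ee_pos: [456.4, 409.1, 41.6]
eef_rot: [[0.927, 0.375, -0.001], [0.375, -0.927, -0.001], [-0.001, 0.0, -1.0]]
force: [0.4, 0.5, 0.8]
opening: 85.2
6.35 [456.8 409.4  42.2] [[0.927, 0.375, -0.0], [0.375, -0.927, -0.0], [-0.0, 0.0, -1.0]] 85.6 [ 0.  -0.6 -0.5] [ 40.  17. 108.   0.  55. 107.]
6.4 [457.  409.6  42.6] [[0.927, 0.375, 0.0], [0.375, -0.927, 0.0], [0.001, -0.0, -1.0]] 85.4 [ 0.1 -1.1 -0.1] [ 40.  17. 108.  -0.  55. 107.]
```

View pics/w6.png

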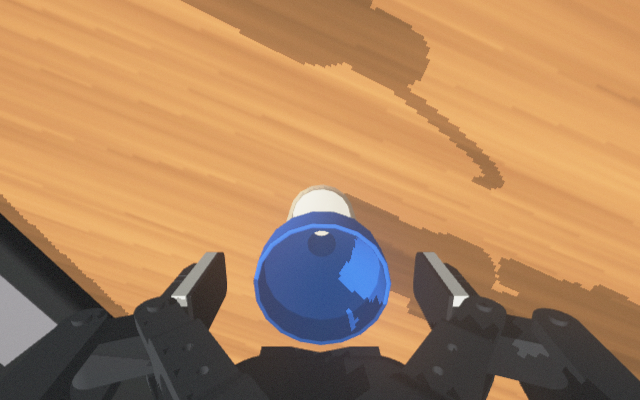

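View pics/s6z.png

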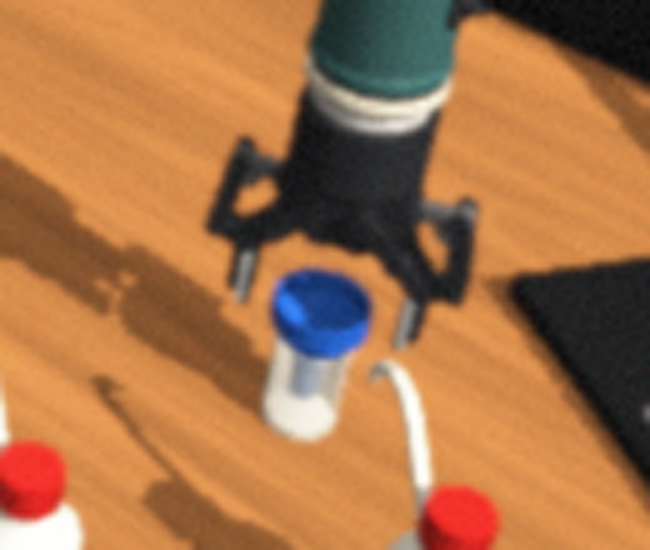

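Run:
```python
from h import *
np.set_printoptions(precision=1,suppress=True)
W=dict(np.load('pics/w6.npz'));S=dict(np.load('pics/s6.npz'))
print(tri(W,(421,252),S,(408,239.6)),tri(W,(219,252),S,(440.5,249)))
```

```text
(array([484. , 373.7,  87.7]), [np.float64(0.859747602464916), np.float64(0.8597476024648691)]) (array([443.2, 456.7,  79.7]), [np.float64(3.656392198155454), np.float64(3.656392198155413)])
```

```bash
python3 -m jog '[[[0,0,0.4],0,1],[[0,0,0.4],0,0.6],[[0,0,0.4],0,0.4],[[0,0,0.4],0,0.2],[[0,0,0.4],0,0],[[0,0,0.4],0,0],[[0,0,0.4],0,0],[[0,0,0.4],0,0]]' 25
python3 look.py wrist w7
python3 look.py scene s7
python3 - <<'E'
import cv2
p=cv2.imread('pics/s7.png');cv2.imwrite('pics/s7z.png',cv2.resize(p[180:290,360:490],None,fx=5,fy=5,interpolation=cv2.INTER_CUBIC))
E
```

```text
time: 7.2
ee_pos: [457.0, 409.6, 38.6]
eef_rot: [[0.927, 0.375, 0.0], [0.375, -0.927, 0.0], [0.001, -0.0, -1.0]]
force: [-0.9, -0.0, 2.2]
opening: 57.7
7.25 [457.  409.6  38.6] [[0.927, 0.375, 0.0], [0.375, -0.927, 0.0], [0.001, -0.0, -1.0]] 57.8 [ 1.3 -0.1  2.9] [ 40.  17. 108.   0.  55. 107.]
7.3 [457.  409.6  38.6] [[0.927, 0.375, 0.0], [0.375, -0.927, 0.0], [0.001, -0.0, -1.0]] 57.6 [-0.1  0.3  1.8] [ 40.  17. 108.   0.  55. 107.]
```

View pics/w7.png

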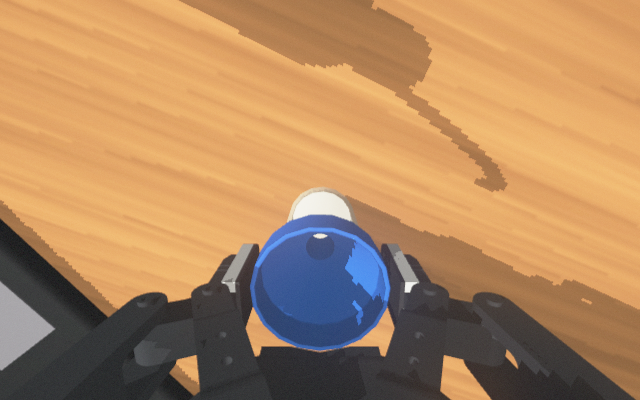

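View pics/s7z.png

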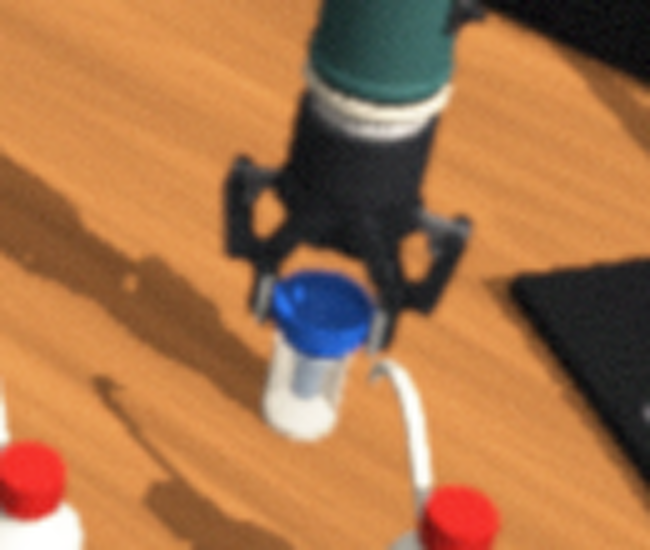

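```bash
python3 -m jog '[[[0,0,-0.5],0,0],[[0,0,-1.5],0,0],[[0,0,-3],0,0],[[0,0,-5],0,0],[[0,0,-7],0,0],[[0,0,-9],0,0],[[0,0,-11],0,0],[[0,0,-13],0,0],[[0,0,-14.5],0,0],[[0,0,-15],0,0],[[0,0,-15],0,0]]' 40
python3 look.py wrist w8
python3 look.py scene s8
```

```text
time: 8.4
ee_pos: [457.2, 409.8, 189.7]
eef_rot: [[0.927, 0.375, 0.002], [0.375, -0.927, 0.001], [0.002, -0.001, -1.0]]
force: [-0.1, -0.2, -0.1]
opening: 57.3
8.45 [456.6 409.4 188.3] [[0.927, 0.375, 0.0], [0.375, -0.927, 0.0], [0.0, -0.0, -1.0]] 56.9 [-0.6  0.1 -0.4] [ 40.   9. 101.   0.  70. 107.]
8.5 [456.2 409.  187.4] [[0.927, 0.375, -0.001], [0.375, -0.927, -0.001], [-0.001, 0.0, -1.0]] 57.0 [ 0.  -0.2 -0.7] [ 40.   9. 101.   0.  70. 107.]
```

View pics/w8.png

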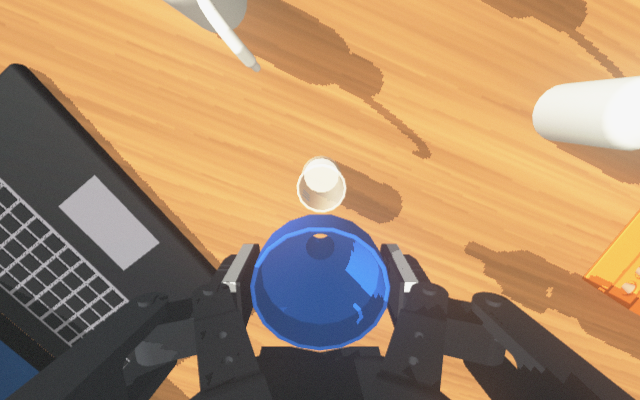

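View pics/s8.png

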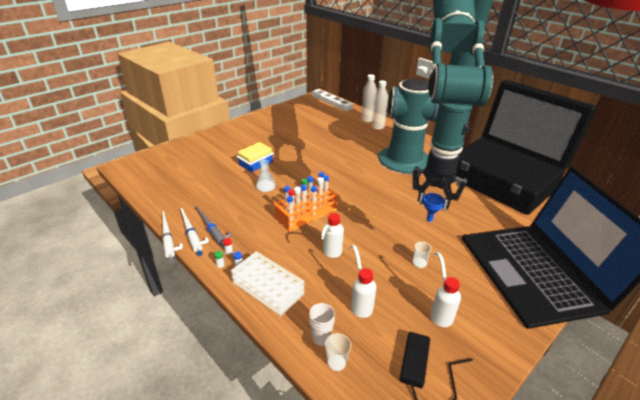

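Run:
```python
from h import *
np.set_printoptions(precision=1,suppress=True)
W=dict(np.load('pics/w8.npz'))
cv2.imwrite('pics/w8z.png',cv2.resize(W['pixels'][145:220,285:360],None,fx=8,fy=8,interpolation=cv2.INTER_CUBIC))
print(proj(W,[456.2,409,66]),proj(W,[452.5,406.5,66]))
print(58/cast(W,320,288,242)[2])
for z in(236,242,248): print(cast(W,320,287,z), 137/W['fx']*(np.array(W['R'])@cast(W,320,287,z)+W['t'])[2])
```

```text
(np.float64(319.6715206965357), np.float64(187.3631135381323)) (np.float64(320.63784180408993), np.float64(191.78390195510795))
0.2396694214876033
[452.7 407.2 236. ] 60.93895243276009
[456.1 408.6 242. ] 58.01107504661967
[459.5 410.  248. ] 55.08319766047923
```

View pics/w8z.png

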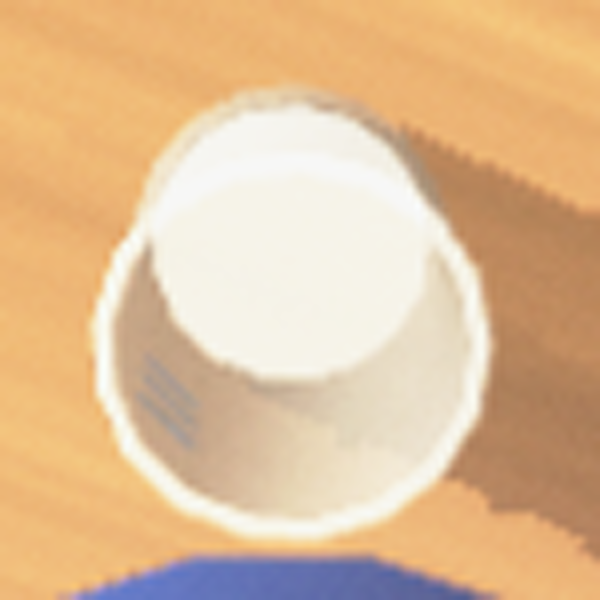

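```bash
python3 -m jog '[[[-0.3,1.5,-2],0,0],[[-1,4,-4.4],0,0],[[-2,8,-4.4],0,0],[[-2.8,12,-4.4],0,0],[[-3.7,16,-4.4],0,0],[[-4.6,20,-4.4],0,0],[[-5.5,24,-4.4],0,0],[[-6.4,28,-4.4],0,0],[[-7.4,32,-4.4],0,0],[[-8.3,36,-4.4],0,0],[[-9.2,40,-4.4],0,0],[[-10.1,44,-4.4],0,0],[[-11,48,-4.4],0,0],[[-12,52,-4.4],0,0],[[-12.9,56,-4.4],0,0],[[-13.8,60,-4.4],0,0],[[-14.3,62,-4.4],0,0],[[-14.5,63,-4.4],0,0],[[-14.5,63,-4.4],0,0],[[-14.5,63,-4.4],0,0]]'
python3 -m jog '[[[0,0,0],0,0],[[0,0,0],0,0],[[0,0,0],0,0]]'
python3 look.py wrist w9
python3 - <<'E'
import cv2
p=cv2.imread('pics/w9.png');cv2.imwrite('pics/w9z.png',cv2.resize(p[145:220,285:360],None,fx=8,fy=8,interpolation=cv2.INTER_CUBIC))
E
```

```text
time: 10.5
ee_pos: [558.5, -227.6, 231.8]
eef_rot: [[0.927, 0.376, -0.001], [0.376, -0.927, 0.001], [-0.0, -0.002, -1.0]]
force: [-0.1, 0.2, -0.1]
opening: 57.4
time: 10.8
ee_pos: [558.9, -228.0, 232.6]
eef_rot: [[0.926, 0.377, 0.0], [0.377, -0.926, -0.0], [0.0, 0.0, -1.0]]
force: [0.3, 0.4, -0.4]
opening: 57.2
10.85 [ 558.9 -228.2  232.5] [[0.926, 0.376, 0.0], [0.376, -0.926, -0.0], [0.0, 0.0, -1.0]] 57.0 [ 0.8 -0.5 -0.2] [-25.   7.  99.   0.  74.  43.]
```

View pics/w9.png

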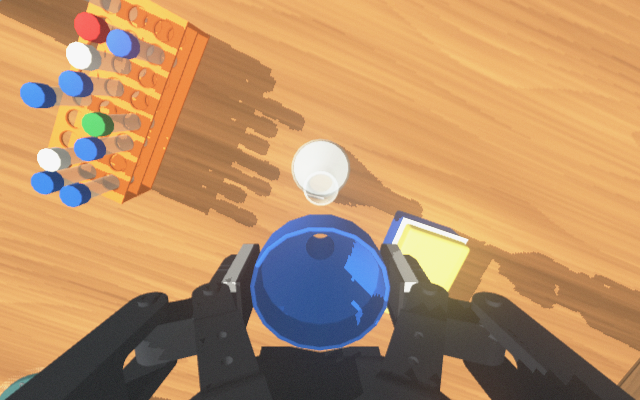

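View pics/w9z.png

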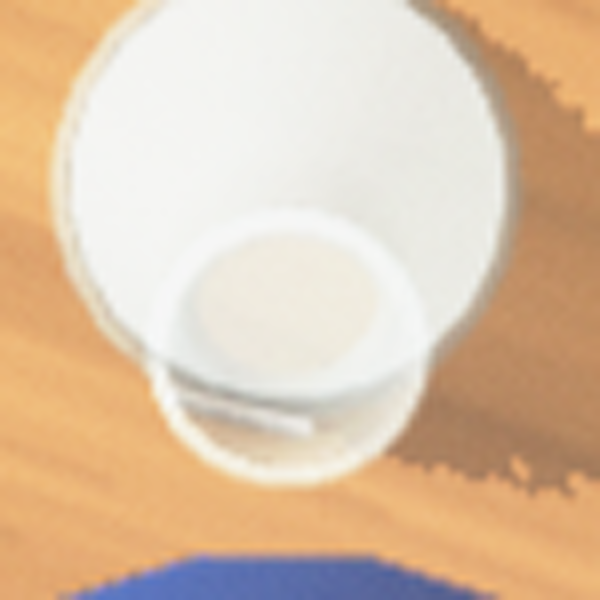

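```bash
python3 -m jog '[[[0,-0.04,1],0,0],[[0,-0.04,3],0,0],[[0,-0.04,5],0,0],[[0,-0.04,7],0,0],[[0,-0.04,8.5],0,0],[[0,-0.04,9.3],0,0],[[0,-0.04,9.3],0,0],[[0,-0.04,9.3],0,0],[[0,-0.04,9.3],0,0]]'
python3 look.py wrist w10
python3 look.py scene s10
python3 - <<'E'
import cv2
p=cv2.imread('pics/w10.png');cv2.imwrite('pics/w10z.png',cv2.resize(p[120:240,250:390],None,fx=5,fy=5,interpolation=cv2.INTER_CUBIC))
p=cv2.imread('pics/s10.png');cv2.imwrite('pics/s10z.png',cv2.resize(p[120:210,220:320],None,fx=6,fy=6,interpolation=cv2.INTER_CUBIC))
E
```

```text
time: 11.75
ee_pos: [559.6, -229.0, 140.6]
eef_rot: [[0.927, 0.375, 0.002], [0.375, -0.927, -0.001], [0.002, 0.002, -1.0]]
force: [-0.2, -0.5, -0.5]
opening: 57.3
11.8 [ 559.6 -229.   140.6] [[0.927, 0.375, 0.002], [0.375, -0.927, -0.001], [0.002, 0.002, -1.0]] 57.5 [-0.3  0.1  0.2] [-25.  10. 105.  -0.  65.  43.]
11.85 [ 559.5 -229.   140.6] [[0.927, 0.375, 0.002], [0.375, -0.927, -0.001], [0.002, 0.002, -1.0]] 57.3 [-1.1 -0.7  0.5] [-25.  10. 105.  -0.  65.  43.]
```

View pics/w10z.png

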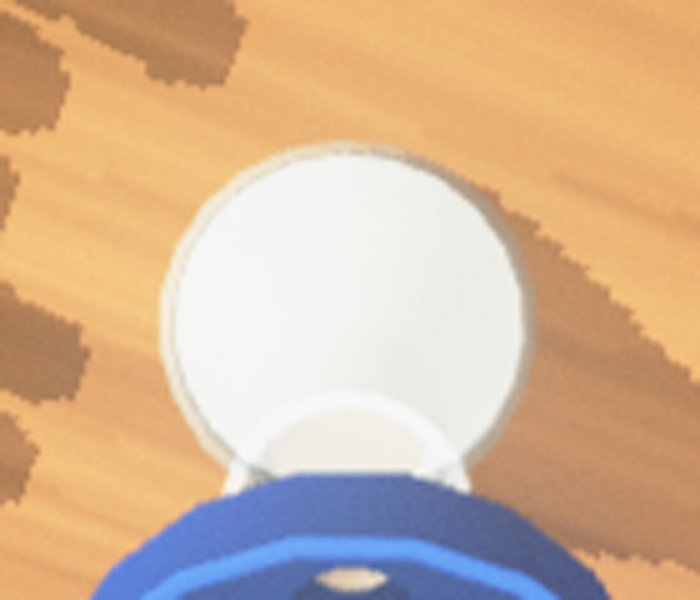

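View pics/s10z.png

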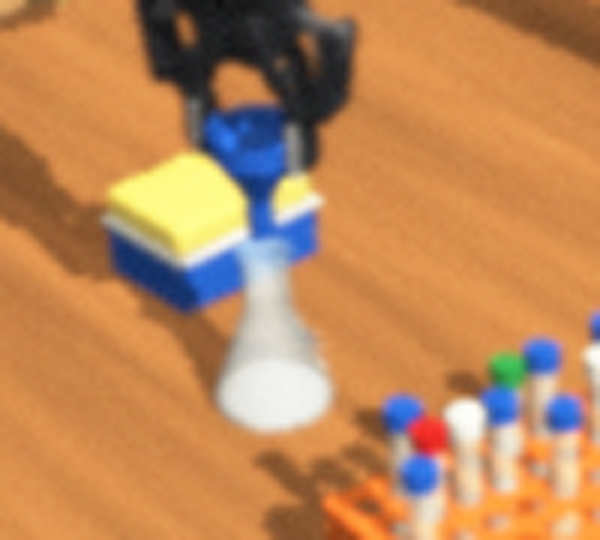

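Run:
```python
from h import *
S=dict(np.load('pics/s10.npz'))
for z in(0,110,130,150,195):
    u,v=proj(S,[557,-229,z]);print(z,round(u,1),round(v,1),'zoom',round((u-220)*6,0),round((v-120)*6,0))
p=S['pixels'];cv2.imwrite('pics/s10y.png',cv2.resize(p[130:195,240:290],None,fx=12,fy=9,interpolation=cv2.INTER_CUBIC))
```

```text
0 264.8 185.8 zoom 269.0 395.0
110 263.0 161.1 zoom 258.0 247.0
130 262.7 156.4 zoom 256.0 218.0
150 262.3 151.6 zoom 254.0 190.0
195 261.5 140.5 zoom 249.0 123.0
```

View pics/s10y.png

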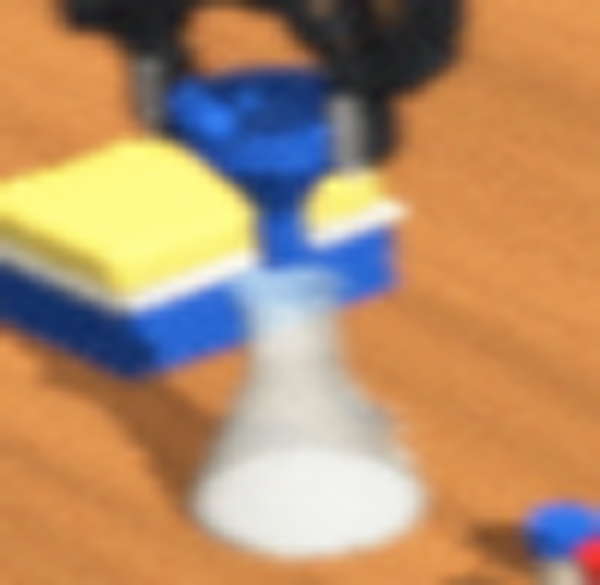

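```bash
python3 -m jog '[[[0,0,0.5],0,0],[[0,0,1],0,0],[[0,0,1.4],0,0],[[0,0,1.8],0,0],[[0,0,2.0],0,0],[[0,0,2],0,0]]'
python3 look.py scene s11
python3 - <<'E'
from h import *
p=cv2.imread('pics/s11.png');cv2.imwrite('pics/s11y.png',cv2.resize(p[130:195,240:290],None,fx=12,fy=9,interpolation=cv2.INTER_CUBIC))
E
```

```text
time: 12.45
ee_pos: [558.2, -228.4, 118.6]
eef_rot: [[0.927, 0.375, -0.001], [0.375, -0.927, 0.001], [-0.001, -0.001, -1.0]]
force: [0.4, 0.2, 0.1]
opening: 57.2
12.5 [ 558.5 -228.5  118.9] [[0.927, 0.375, -0.001], [0.375, -0.927, 0.0], [-0.0, -0.0, -1.0]] 57.3 [-0.2  0.3 -1.1] [-25.  11. 106.  -0.  63.  43.]
```

View pics/s11y.png

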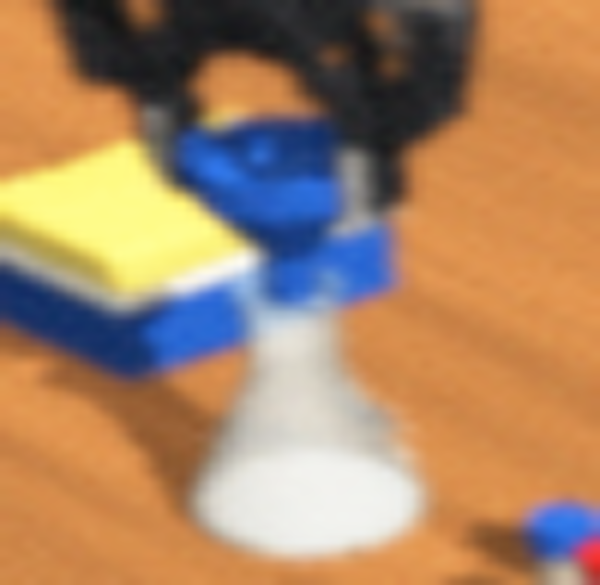

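```bash
python3 -m jog '[[[0,0,0.5],0,0],[[0,0,1.0],0,0],[[0,0,1.4],0,0],[[0,0,1.7],0,0],[[0,0,1.7],0,0],[[0,0,1.7],0,0]]'
python3 -m jog '[[[0,0,0.1],0,0],[[0,0,0.2],0,0],[[0,0,0.2],0,0]]'
```

```text
time: 13.1
ee_pos: [558.6, -228.5, 102.1]
eef_rot: [[0.927, 0.375, -0.0], [0.375, -0.927, 0.0], [-0.0, -0.0, -1.0]]
force: [0.7, -0.5, -1.2]
opening: 57.4
time: 13.4
ee_pos: [558.7, -228.6, 100.3]
eef_rot: [[0.927, 0.375, 0.0], [0.375, -0.927, 0.0], [0.0, -0.0, -1.0]]
force: [0.3, 0.2, -0.7]
opening: 57.1
```

```bash
python3 -m jog '[[[0,0,0.1],0,0],[[0,0,0.15],0,0],[[0,0,0.15],0,0]]'
python3 look.py scene s12
python3 - <<'E'
from h import *
p=cv2.imread('pics/s12.png');cv2.imwrite('pics/s12y.png',cv2.resize(p[130:195,240:290],None,fx=12,fy=9,interpolation=cv2.INTER_CUBIC))
E
```

```text
time: 13.7
ee_pos: [558.6, -228.6, 98.7]
eef_rot: [[0.927, 0.375, -0.0], [0.375, -0.927, 0.0], [-0.0, -0.0, -1.0]]
force: [0.1, -0.2, -1.2]
opening: 57.3
13.75 [ 558.7 -228.6   98.8] [[0.927, 0.375, -0.0], [0.375, -0.927, 0.0], [0.0, -0.0, -1.0]] 57.6 [ 0.7 -0.6 -0.5] [-25.  12. 107.   0.  61.  43.]
```

View pics/s12y.png

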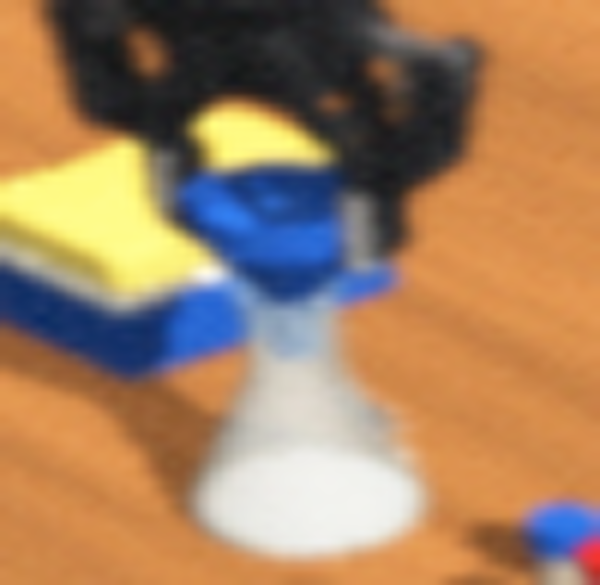

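```bash
python3 -m jog '[[[0,0,0.1],0,0],[[0,0,0.1],0,0]]'; python3 -m jog '[[[0,0,0.1],0,0],[[0,0,0.1],0,0]]'
```

```text
time: 13.95
ee_pos: [558.8, -228.8, 97.9]
eef_rot: [[0.927, 0.375, 0.0], [0.375, -0.927, -0.0], [0.0, 0.0, -1.0]]
force: [0.6, -0.5, 0.1]
opening: 57.5
time: 14.15
ee_pos: [559.0, -228.9, 97.5]
eef_rot: [[0.927, 0.375, 0.001], [0.375, -0.927, -0.001], [0.001, 0.001, -1.0]]
force: [-1.3, -0.7, 4.0]
opening: 57.2
```

```bash
python3 -m jog '[[[0,0,-0.05],0,0.4],[[0,0,-0.05],0,0.7],[[0,0,-0.05],0,1],[[0,0,-0.05],0,1],[[0,0,-0.05],0,1],[[0,0,-1],0,1],[[0,0,-3],0,1],[[0,0,-6],0,1],[[0,0,-9],0,1],[[0,0,-12],0,1],[[0,0,-14],0,1],[[0,0,-15],0,1],[[0,0,-15],0,1],[[0,0,-15],0,1]]'
python3 look.py scene s13;python3 look.py wrist w13;python3 look.py top t13
python3 - <<'E'
from h import *
p=cv2.imread('pics/s13.png');cv2.imwrite('pics/s13y.png',cv2.resize(p[130:195,240:290],None,fx=12,fy=9,interpolation=cv2.INTER_CUBIC))
p=cv2.imread('pics/w13.png');cv2.imwrite('pics/w13y.png',p[100:350,200:460])
E
```

```text
time: 15.55
ee_pos: [558.2, -228.4, 245.9]
eef_rot: [[0.927, 0.375, -0.001], [0.375, -0.927, 0.0], [-0.001, -0.001, -1.0]]
force: [-0.1, -0.2, -0.5]
opening: 85.5
15.6 [ 557.8 -228.2  245.2] [[0.927, 0.375, -0.002], [0.375, -0.927, 0.001], [-0.002, -0.002, -1.0]] 85.5 [ 0.5  0.2 -0.9] [-25.   6.  98.   0.  76.  43.]
15.65 [ 557.7 -228.1  244.8] [[0.927, 0.375, -0.003], [0.375, -0.927, 0.001], [-0.002, -0.002, -1.0]] 85.3 [-0. -0. -1.] [-25.   6.  98.   0.  76.  43.]
15.7 [ 557.7 -228.2  244.8] [[0.927, 0.375, -0.003], [0.375, -0.927, 0.001], [-0.002, -0.002, -1.0]] 85.5 [-0.2 -0.3 -1.2] [-25.   6.  98.   0.  76.  43.]
```

View pics/s13y.png

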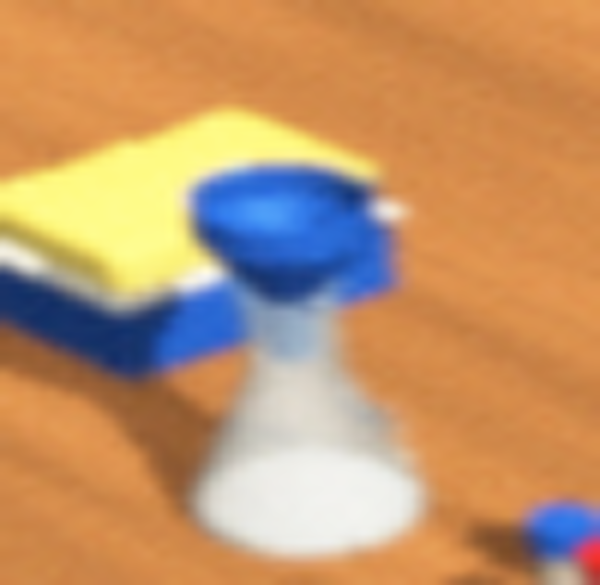

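View pics/w13.png

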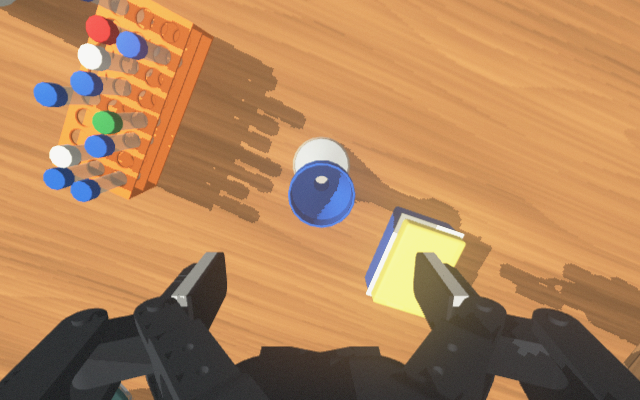

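```bash
python3 - <<'E'
from h import *
np.set_printoptions(precision=1,suppress=True)
W=dict(np.load('pics/w13.npz'));T=dict(np.load('pics/t13.npz'))
m=cv2.inRange(cv2.cvtColor(W['pixels'],cv2.COLOR_BGR2HSV),(105,120,40),(130,255,255)); m[:, :270]=0;m[:,364:]=0;m[240:]=0
c=max(cv2.findContours(m,0,1)[0],key=cv2.contourArea);e=cv2.minEnclosingCircle(c);print(e,cast(W,*e[0],153))
E
python3 -m jog '[[[2,-3.5,0],0,1],[[4,-7,0],0,1],[[6,-10.5,0],0,1],[[8,-14,0],0,1],[[10,-17.5,0],0,1],[[12,-21,0],0,1],[[14,-24.5,0],0,1],[[16,-28,0],0,1],[[18,-31.5,0],0,1],[[20,-35,0],0,1],[[21.3,-37,0],0,1],[[21.3,-37,0],0,1],[[21.3,-37,0],0,1],[[21.3,-37,0],0,1],[[21.3,-37,0],0,1]]'
python3 look.py wrist w14
```

```text
((321.1606750488281, 193.8372039794922), 33.24036407470703) [ 558.8 -229.5  153. ]
time: 17.2
ee_pos: [617.1, 193.0, 246.5]
eef_rot: [[0.927, 0.374, -0.001], [0.374, -0.927, -0.0], [-0.001, 0.0, -1.0]]
force: [-0.5, 0.5, -0.1]
opening: 85.3
17.25 [617.2 193.  246.7] [[0.927, 0.374, -0.0], [0.374, -0.927, -0.0], [-0.0, 0.0, -1.0]] 85.7 [ 0.1 -0.3 -0.3] [15. 11. 93. -0. 77. 83.]
```

View pics/w14.png

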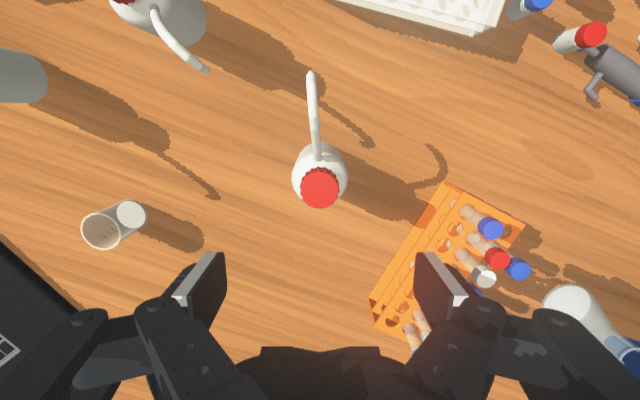

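Run:
```python
from h import *
np.set_printoptions(precision=1,suppress=True)
W=dict(np.load('pics/w14.npz'))
m=cv2.inRange(cv2.cvtColor(W['pixels'],cv2.COLOR_BGR2HSV),(0,150,90),(6,255,255)); m[:, :280]=0;m[:,360:]=0
c=max(cv2.findContours(m,0,1)[0],key=cv2.contourArea);e=cv2.minEnclosingCircle(c);print(e,cv2.boundingRect(c))
cv2.imwrite('pics/w14z.png',cv2.resize(W['pixels'][60:220,260:380],None,fx=4,fy=4,interpolation=cv2.INTER_CUBIC))
for p,z in(((310,75),140),((310.5,76),134),((314,110),160)): print(cast(W,*p,z))
print(cast(W,*e[0],140))
```

```text
((319.2811279296875, 187.51602172851562), 20.556068420410156) (301, 167, 38, 42)
[704.5 236.3 140. ]
[704.4 236.  134. ]
[680.4 222.8 160. ]
[619.4 193.8 140. ]
```

View pics/w14z.png

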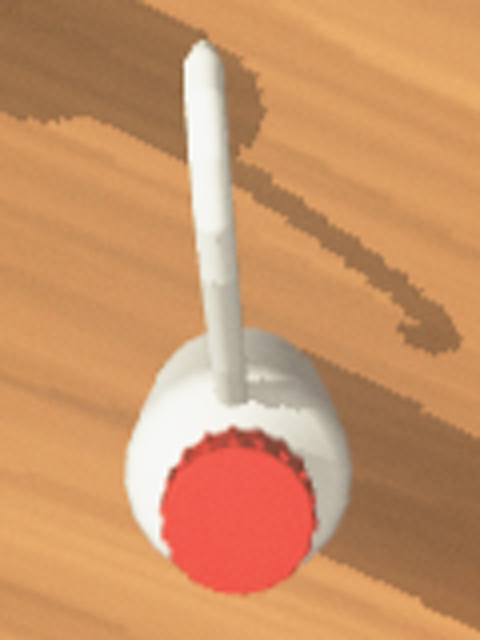

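```bash
python3 -m jog '[[[0.05,0,2],-0.077,1],[[0.05,0,5],-0.077,1],[[0.05,0,8],-0.077,1],[[0.05,0,11],-0.077,1],[[0.05,0,13.5],-0.077,1],[[0.05,0,15],-0.077,1],[[0.05,0,15.7],-0.077,1],[[0.05,0,15.7],-0.077,1],[[0.05,0,15.7],-0.077,1]]'
python3 look.py wrist w15; python3 look.py scene s15
python3 - <<'E'
from h import *
p=cv2.imread('pics/s15.png');cv2.imwrite('pics/s15y.png',cv2.resize(p[150:270,280:400],None,fx=5,fy=5,interpolation=cv2.INTER_CUBIC))
E
```

```text
time: 18.15
ee_pos: [618.8, 194.6, 91.2]
eef_rot: [[0.895, 0.445, 0.002], [0.445, -0.895, 0.001], [0.002, 0.0, -1.0]]
force: [0.7, -0.1, 1.6]
opening: 85.4
18.2 [619.1 194.8  91.7] [[0.895, 0.445, 0.003], [0.445, -0.895, 0.001], [0.003, 0.001, -1.0]] 85.4 [-0.7 -0.2  0.3] [ 15.  17. 102.   0.  61.  79.]
18.25 [619.  194.8  91.7] [[0.895, 0.446, 0.003], [0.446, -0.895, 0.001], [0.003, 0.001, -1.0]] 85.2 [-0.   0.1  1. ] [ 15.  17. 102.   0.  61.  79.]
```

View pics/w15.png

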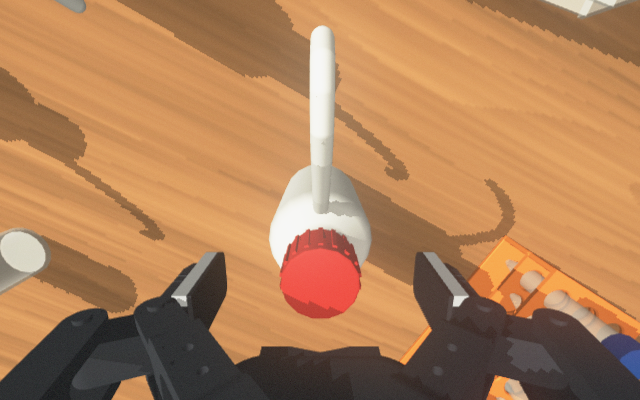

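View pics/s15y.png

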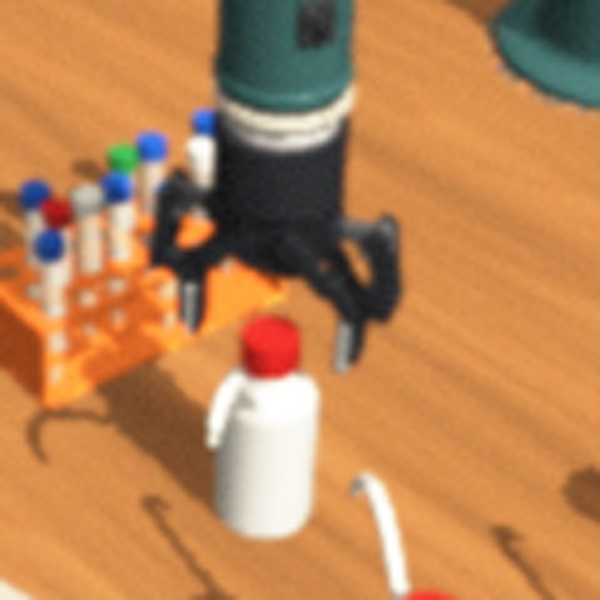

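```bash
python3 -m jog '[[[0,0,0.2],0,1],[[0,0,0.2],0,0.4],[[0,0,0.2],0,0],[[0,0,0.2],0,-0.3],[[0,0,0.2],0,-0.5],[[0,0,0.2],0,-0.5],[[0,0,0.2],0,-0.5],[[0,0,0.2],0,-0.5],[[0,0,0.2],0,-0.5]]' 60
python3 look.py wrist w16; python3 look.py scene s16
python3 - <<'E'
from h import *
p=cv2.imread('pics/s16.png');cv2.imwrite('pics/s16y.png',cv2.resize(p[150:270,280:400],None,fx=5,fy=5,interpolation=cv2.INTER_CUBIC))
E
```

```text
time: 19.15
ee_pos: [618.0, 194.5, 88.1]
eef_rot: [[0.895, 0.446, 0.001], [0.446, -0.895, 0.0], [0.001, 0.0, -1.0]]
force: [0.1, -0.3, 2.3]
opening: 33.1
19.2 [618.  194.5  88.2] [[0.895, 0.446, 0.001], [0.446, -0.895, 0.0], [0.001, 0.0, -1.0]] 33.5 [-0.3 -0.2  2.5] [ 15.  17. 102.  -0.  61.  79.]
19.25 [618.  194.5  88.1] [[0.895, 0.446, 0.001], [0.446, -0.895, 0.0], [0.001, 0.0, -1.0]] 33.3 [ 0.7 -0.3  3.4] [ 15.  17. 102.  -0.  61.  79.]
```

View pics/w16.png

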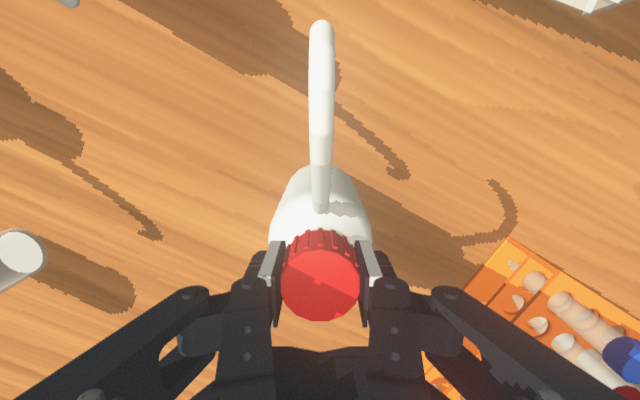

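View pics/s16y.png

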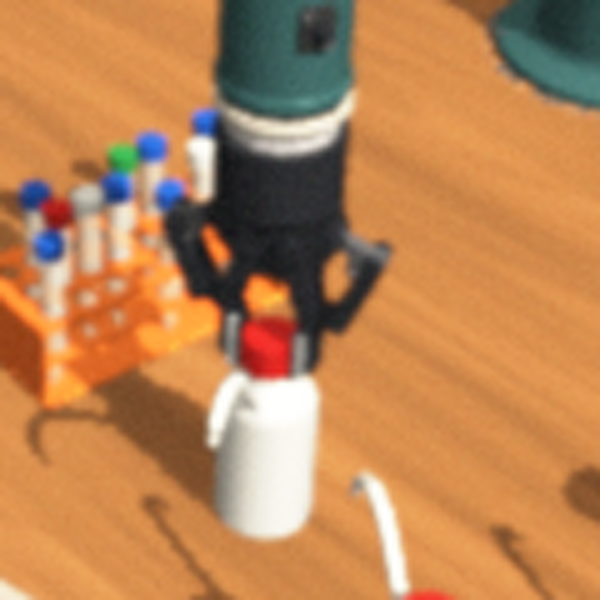

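```bash
python3 -m jog '[[[0,0,-0.5],0,-0.5],[[0,0,-1.5],0,-0.5],[[0,0,-3],0,-0.5],[[0,0,-5],0,-0.5],[[0,0,-7.5],0,-0.5],[[0,0,-10],0,-0.5],[[0,0,-12.5],0,-0.5],[[0,0,-15],0,-0.5],[[0,0,-17],0,-0.5],[[0,0,-18.5],0,-0.5],[[0,0,-19],0,-0.5],[[0,0,-19],0,-0.5],[[0,0,-19],0,-0.5]]'
python3 look.py wrist w17; python3 look.py scene s17
```

```text
time: 20.55
ee_pos: [617.0, 194.3, 276.6]
eef_rot: [[0.895, 0.446, -0.002], [0.446, -0.895, -0.0], [-0.002, -0.0, -1.0]]
force: [0.4, 0.3, -2.2]
opening: 33.6
20.6 [616.9 194.2 276.1] [[0.895, 0.446, -0.003], [0.446, -0.895, -0.001], [-0.003, -0.001, -1.0]] 33.4 [-0.3  0.8 -2.4] [15. 10. 90. -0. 80. 79.]
20.65 [616.8 194.2 275.9] [[0.895, 0.446, -0.003], [0.446, -0.895, -0.001], [-0.003, -0.001, -1.0]] 33.3 [ 0.1 -0.7 -1.4] [15. 10. 90. -0. 80. 79.]
```

View pics/w17.png

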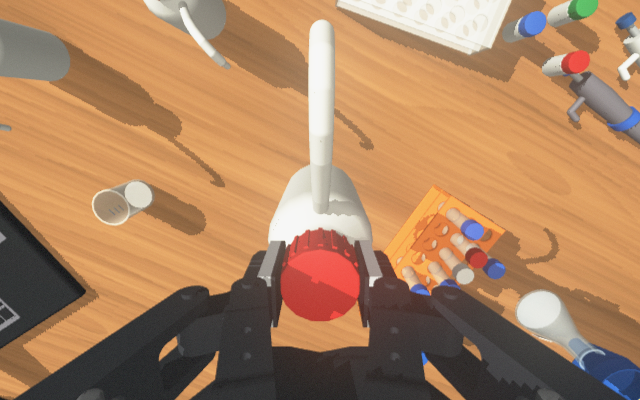

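View pics/s17.png

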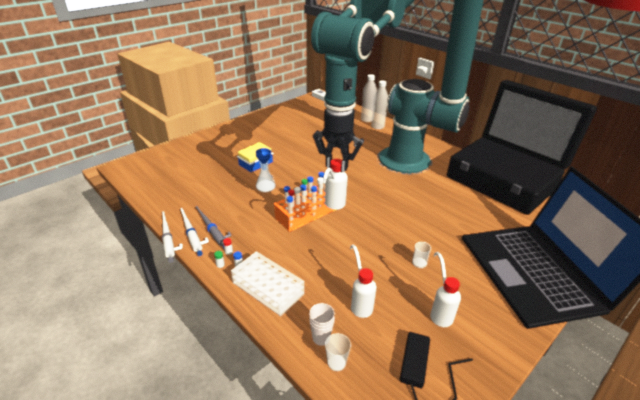

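Run:
```python
from h import *
np.set_printoptions(precision=1,suppress=True)
for n,ee in(('w17',[616.9,194.2,276.0]),('w16',[618,194.5,88.1])):
    W=dict(np.load(f'pics/{n}.npz'));ee=np.array(ee);R=np.array([[.895,.446,0],[.446,-.895,0],[0,0,-1]])
    cv2.imwrite(f'pics/{n}z.png',cv2.resize(W['pixels'][10:60,290:350],None,fx=10,fy=10,interpolation=cv2.INTER_CUBIC))
    print('cap',R.T@(cast(W,320.5,284,ee[2]+52)-ee))
    for h in(46,50,60): print('tip?',h,R.T@(cast(W,321,24,ee[2]+h)-ee))
    for x in(95,99.5,103): print(proj(W,ee+R@np.array([x,0,-46])))
```

```text
cap [ -0.2   0.9 -52. ]
tip? 46 [100.3   1.  -46. ]
tip? 50 [ 99.4   1.  -50. ]
tip? 60 [ 97.1   1.  -60. ]
(np.float64(318.0720167625874), np.float64(40.36222073475352))
(np.float64(318.0484894559533), np.float64(26.424889301207628))
(np.float64(318.02982348290936), np.float64(15.367361259876589))
cap [ -0.2   0.9 -52. ]
tip? 46 [100.    1.1 -46. ]
tip? 50 [ 99.1   1.1 -50. ]
tip? 60 [ 96.8   1.  -60. ]
(np.float64(318.00789943319637), np.float64(39.50636170822895))
(np.float64(317.9835501345777), np.float64(25.53178054004829))
(np.float64(317.9642346116775), np.float64(14.446190486694746))
```

View pics/w17z.png

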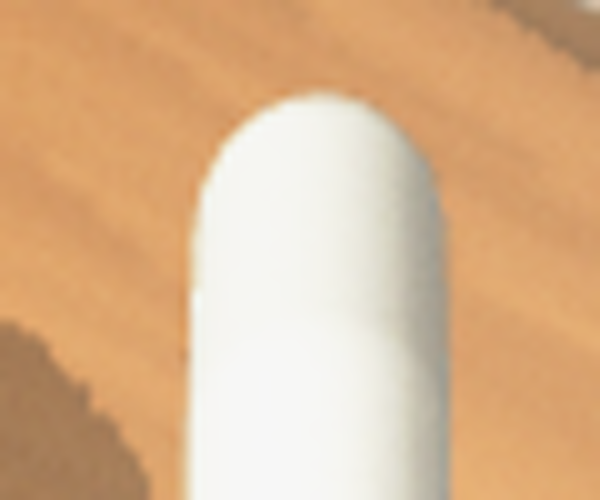

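```bash
python3 -m jog '[[[-0.8,0.8,0],0,-0.5],[[-2.4,2.3,0],0.02,-0.5],[[-4.8,4.6,0],0.04,-0.5],[[-7.2,6.9,0],0.06,-0.5],[[-9.6,9.3,0],0.08,-0.5],[[-12,11.6,0],0.1,-0.5],[[-14.4,13.9,0],0.12,-0.5],[[-16.8,16.2,0],0.14,-0.5],[[-19.2,18.5,0],0.16,-0.5],[[-21.6,20.8,0],0.18,-0.5],[[-24,23.2,0],0.2,-0.5],[[-26.4,25.5,0],0.22,-0.5],[[-28.8,27.8,0],0.24,-0.5],[[-31.2,30.1,0],0.26,-0.5],[[-32.8,31.7,0],0.28,-0.5],[[-33.6,32.4,0],0.288,-0.5],[[-33.6,32.4,0],0.288,-0.5],[[-33.6,32.4,0],0.288,-0.5],[[-33.6,32.4,0],0.288,-0.5]]'
python3 look.py wrist w18; python3 look.py scene s18
python3 - <<'E'
from h import *
p=cv2.imread('pics/s18.png');cv2.imwrite('pics/s18y.png',cv2.resize(p[60:240,200:380],None,fx=3.3,fy=3.3,interpolation=cv2.INTER_CUBIC))
E
```

```text
time: 22.55
ee_pos: [461.3, -244.4, 277.8]
eef_rot: [[0.985, 0.174, 0.0], [0.174, -0.985, 0.001], [0.0, -0.001, -1.0]]
force: [0.1, -0.4, -1.3]
opening: 33.4
22.6 [ 461.5 -244.3  277.8] [[0.985, 0.174, 0.0], [0.174, -0.985, 0.0], [0.0, -0.0, -1.0]] 32.9 [-0.4  0.1 -2.1] [-31.  -4. 105.   0.  79.  49.]
22.65 [ 461.6 -244.3  277.8] [[0.985, 0.175, 0.0], [0.175, -0.985, 0.0], [0.0, -0.0, -1.0]] 33.4 [ 0.4 -0.  -0.7] [-31.  -4. 105.   0.  79.  49.]
```

View pics/w18.png

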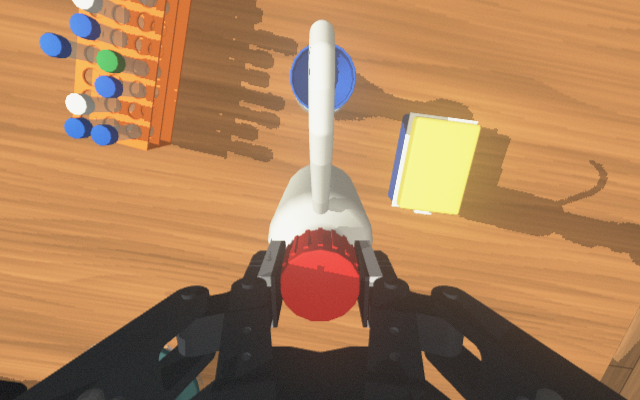

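View pics/s18y.png

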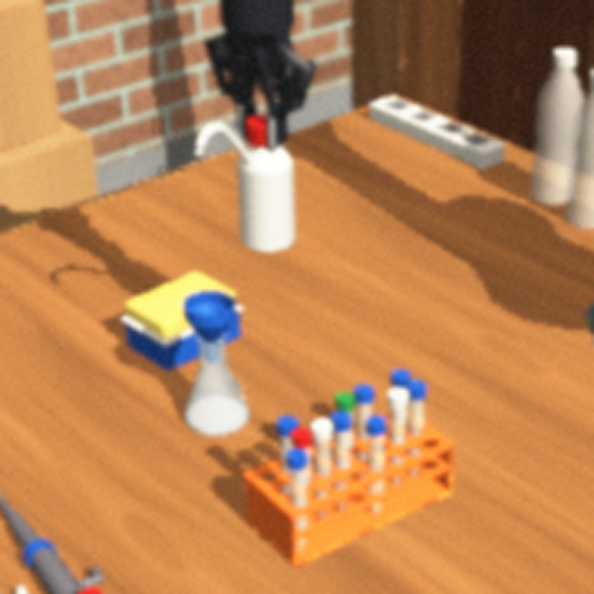

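Run:
```python
from h import *
np.set_printoptions(precision=1,suppress=True)
W=dict(np.load('pics/w18.npz'));ee=np.array([461.5,-244.3,277.8]);R=np.array([[.985,.174,0],[.174,-.985,0],[0,0,-1]])
m=cv2.inRange(cv2.cvtColor(W['pixels'],cv2.COLOR_BGR2HSV),(105,120,40),(130,255,255)); m[:, :285]=0;m[:,361:]=0;m[120:]=0;m[:35]=0
pts=np.column_stack(np.nonzero(m)[::-1]).astype(np.float32);e=cv2.minEnclosingCircle(pts);print(e)
for p in(e[0],(323,77)):
  M=cast(W,*p,153);print(M,R.T@(M-ee))
print('tip',R.T@(cast(W,321,24,ee[2]+46)-ee))
```

```text
((322.5594787597656, 76.77515411376953), 33.99478530883789)
[ 558. -230.  153.] [ 97.6   2.7 124.8]
[ 557.9 -230.5  153. ] [ 97.4   3.1 124.8]
tip [ 99.9   0.8 -46. ]
```

```bash
python3 -m jog '[[[-0.13,0.16,1],0,-0.5],[[-0.13,0.16,3],0,-0.5],[[-0.13,0.16,5.5],0,-0.5],[[-0.13,0.16,8],0,-0.5],[[-0.13,0.16,10],0,-0.5],[[-0.13,0.16,11.5],0,-0.5],[[-0.13,0.16,12.5],0,-0.5],[[-0.13,0.16,12.5],0,-0.5],[[-0.13,0.16,12.5],0,-0.5],[[-0.13,0.16,12.5],0,-0.5]]'
python3 look.py wrist w19; python3 look.py scene s19
python3 - <<'E'
from h import *
p=cv2.imread('pics/s19.png');cv2.imwrite('pics/s19y.png',cv2.resize(p[110:200,225:315],None,fx=6.5,fy=6.5,interpolation=cv2.INTER_CUBIC))
E
```

```text
time: 23.65
ee_pos: [461.2, -247.6, 154.2]
eef_rot: [[0.985, 0.173, 0.002], [0.173, -0.985, -0.001], [0.002, 0.002, -1.0]]
force: [-0.3, 0.2, -1.3]
opening: 33.1
23.7 [ 461.2 -247.6  154.2] [[0.985, 0.173, 0.002], [0.173, -0.985, -0.001], [0.002, 0.002, -1.0]] 33.3 [ 0.4  0.5 -2. ] [-31.   1. 114.  -0.  65.  49.]
23.75 [ 461.1 -247.6  154.1] [[0.985, 0.173, 0.002], [0.173, -0.985, -0.001], [0.002, 0.002, -1.0]] 32.8 [-0.9  0.3 -2.4] [-31.   1. 114.   0.  65.  49.]
```

View pics/w19.png

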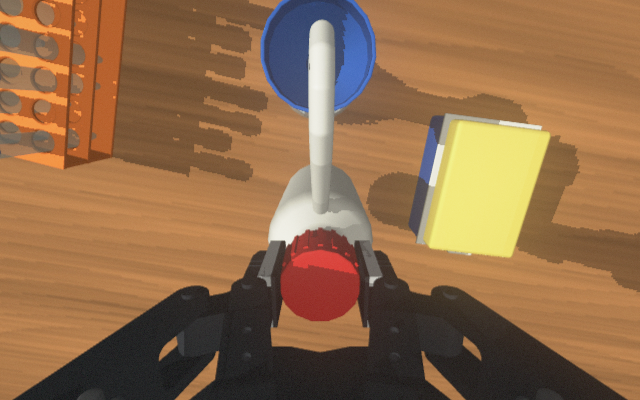

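View pics/s19y.png

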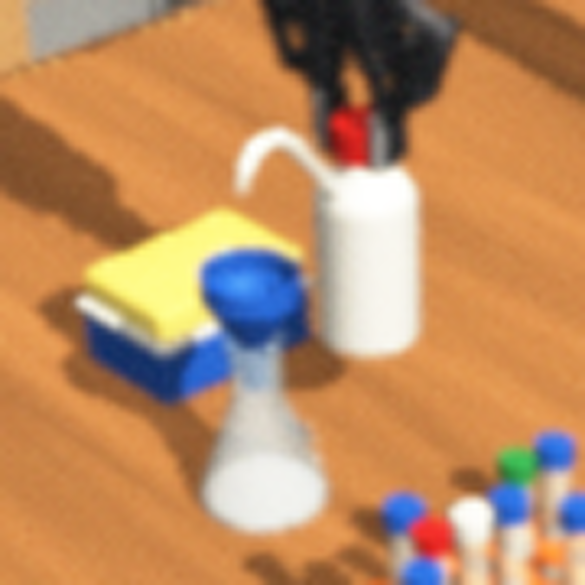

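Run:
```python
from h import *
np.set_printoptions(precision=1,suppress=True)
W=dict(np.load('pics/w19.npz'));ee=np.array([461.2,-247.6,154.2]);R=np.array([[.985,.173,0],[.173,-.985,0],[0,0,-1]])
m=cv2.inRange(cv2.cvtColor(W['pixels'],cv2.COLOR_BGR2HSV),(105,120,40),(130,255,255)); m[:, :255]=0;m[:,390:]=0;m[115:]=0
pts=np.column_stack(np.nonzero(m)[::-1]).astype(np.float32);e=cv2.minEnclosingCircle(pts);print(e, pts.min(0),pts.max(0))
for p in(e[0],(318.7,54.5)):
  M=cast(W,*p,153);print(M,R.T@(M-ee))
print('tip',R.T@(cast(W,321,24,ee[2]+46)-ee))
S=dict(np.load('pics/s19.npz'))
print('scene tip', proj(S,ee+R@np.array([99.5,.9,-46])), 'mouth',proj(S,[558.3,-229.5,153]))
```

```text
((317.99163818359375, 50.62709045410156), 61.55241394042969) [261.   0.] [375. 111.]
[ 558.6 -230.   153. ] [99.  -0.5  1.2]
[ 556.9 -230.6  153. ] [97.2 -0.2  1.2]
tip [100.    0.7 -46. ]
scene tip (np.float64(260.50729431857695), np.float64(139.18692249195198)) mouth (np.float64(261.914134728399), np.float64(150.93575436105047))
```

```bash
python3 -m jog '[[[-0.15,-0.08,0.5],0,-0.5],[[-0.15,-0.08,1.2],0,-0.5],[[-0.15,-0.08,2],0,-0.5],[[-0.15,-0.08,2.6],0,-0.5],[[-0.15,-0.08,2.9],0,-0.5],[[-0.15,-0.08,2.9],0,-0.5],[[-0.15,-0.08,2.9],0,-0.5],[[-0.15,-0.08,2.9],0,-0.5],[[-0.15,-0.08,2.9],0,-0.5]]'
python3 look.py wrist w20; python3 look.py scene s20; python3 look.py top t20
python3 - <<'E'
from h import *
p=cv2.imread('pics/s20.png');cv2.imwrite('pics/s20y.png',cv2.resize(p[110:200,225:315],None,fx=6.5,fy=6.5,interpolation=cv2.INTER_CUBIC))
E
```

```text
time: 24.65
ee_pos: [458.9, -246.7, 124.2]
eef_rot: [[0.985, 0.173, 0.001], [0.173, -0.985, -0.0], [0.001, 0.001, -1.0]]
force: [0.5, 0.0, -1.6]
opening: 33.4
24.7 [ 458.9 -246.7  124.2] [[0.985, 0.173, 0.001], [0.173, -0.985, -0.0], [0.001, 0.0, -1.0]] 33.5 [ 0.1 -0.4 -1.4] [-31.   2. 116.  -0.  62.  49.]
24.75 [ 458.8 -246.7  124.1] [[0.985, 0.173, 0.001], [0.173, -0.985, -0.0], [0.0, 0.0, -1.0]] 33.4 [-1.  -0.5 -2.1] [-31.   2. 116.  -0.  62.  49.]
24.8 [ 458.7 -246.7  124. ] [[0.985, 0.173, 0.0], [0.173, -0.985, -0.0], [0.0, 0.0, -1.0]] 33.2 [ 0.8 -0.5 -1.9] [-31.   2. 116.  -0.  62.  49.]
```

View pics/w20.png

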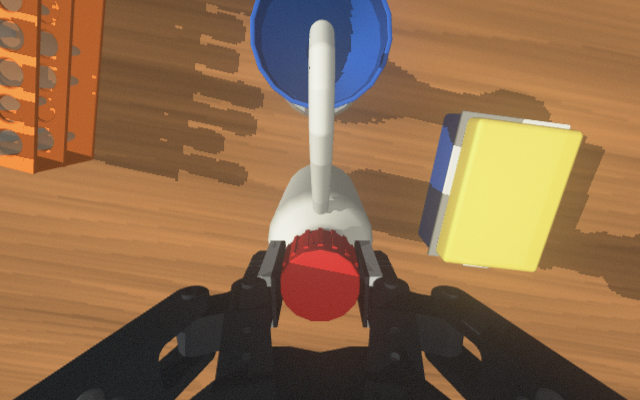

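View pics/s20y.png

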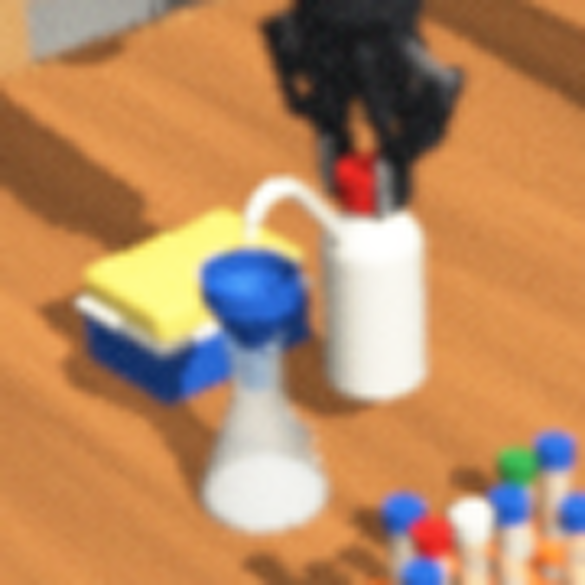

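View pics/t20.png

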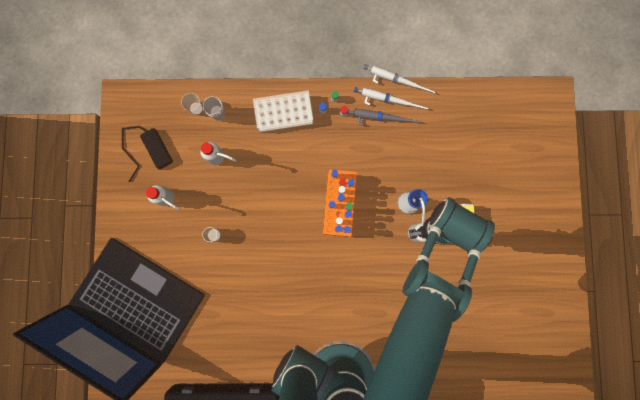

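Run:
```python
from h import *
np.set_printoptions(precision=1,suppress=True)
S=dict(np.load('pics/s20.npz'));T=dict(np.load('pics/t20.npz'))
a=np.linspace(0,2*np.pi,40)
for I,n,(r0,r1,c0,c1),k in((S,'sz',(130,190,240,290),10),(T,'tz',(170,250,380,450),8)):
    z=cv2.resize(I['pixels'][r0:r1,c0:c1],None,fx=k,fy=k,interpolation=cv2.INTER_CUBIC)
    raw=z.copy()
    for X in [(558.3+29*np.cos(t),-229.7+29*np.sin(t),153) for t in a]:
        u,v=proj(I,X);cv2.circle(z,(int((u-c0+.5)*k),int((v-r0+.5)*k)),1,(0,255,255),-1)
    u,v=proj(I,(458.8+98.2,-246.7+16.3,170));cv2.circle(z,(int((u-c0+.5)*k),int((v-r0+.5)*k)),4,(0,0,255),1)
    cv2.imwrite(f'pics/{n}.png',z)
```

```text
(no output)
```

View pics/sz.png

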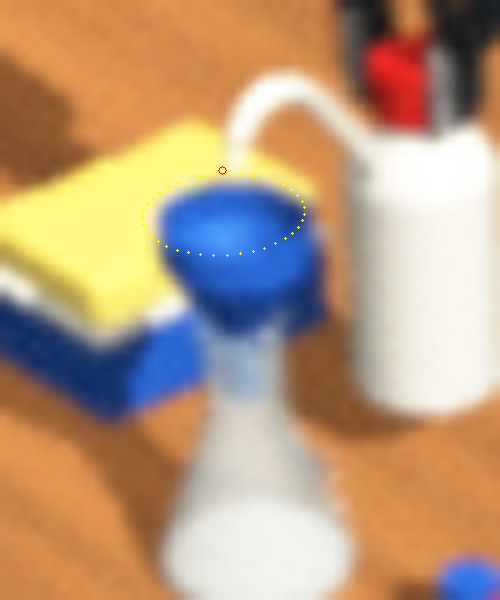

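View pics/tz.png

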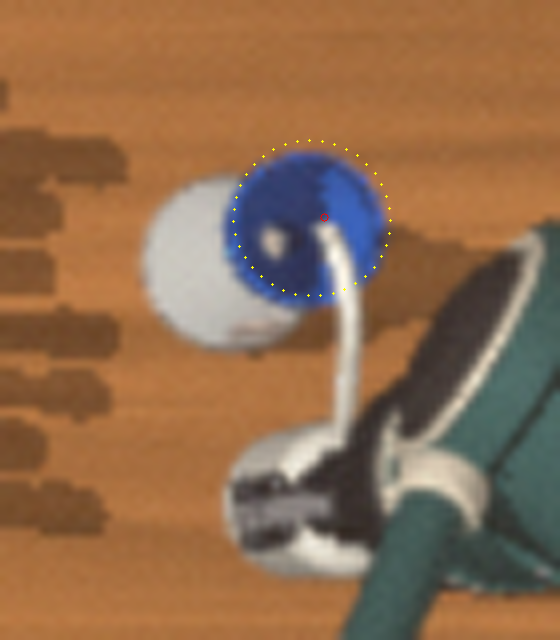

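```bash
python3 -m jog '[[[0,0,0],0,-0.5],[[0,0,0],0,-0.5],[[0,0,0],0,-0.5],[[0,0,0],0,-0.5],[[0,0,0],0,-0.5]]'; python3 -c "
from cell import ctrl
import numpy as np
print(np.round(ctrl.observe()['joint_vel'],2)); print(ctrl.job_done())"
```

```text
time: 25.3
ee_pos: [458.6, -246.6, 123.8]
eef_rot: [[0.985, 0.173, -0.0], [0.173, -0.985, -0.0], [-0.0, 0.0, -1.0]]
force: [-0.4, -0.5, -1.7]
opening: 33.3
[-0.03  0.06 -0.03  0.06  0.06 -0.03]
the job is handed in; nothing more can be done
None
```

I set the funnel in the flask neck and let go of it. I then carried the wash bottle upright over the rack and handed the job in at 25.3 s with the bottle held still. No verdict is reported back, so whether it passed is unknown to me.

**Last checks**
- **Spout tip:** by my measurements it is about 17 mm above the funnel rim and 2–3 mm from the middle of the mouth. Both limits, 5–32 mm and 12 mm, have room to spare.
- **Bottle:** it is upright, gripped at 33 mm opening, with its foot about 36 mm off the table and the joints at rest. It crossed the rack with its foot at about 188 mm.
- **Flask and bystanders:** the funnel looks upright and seated in all the views. In the pictures the flask, beaker, rack and tip box stand where they began; I did not measure how far each had moved.

**What went wrong or disagreed**
- **First funnel grasp:** it was too high and failed. The fingertips sit about 27–42 mm behind the reported TCP, depending on the opening. The fingers pressed on the funnel rim with about 8 N. I opened, went lower and gripped it cleanly; the beaker stayed put.
- **Cameras:** the wrist camera and the fixed ones differed by about 4–5 mm. I aligned the funnel and the spout relative to their targets in the wrist view, and used the fixed cameras as a cross-check. For the final spout position they agreed to about 2–3 mm.

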